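# Check the pen tester and put the kit away

### The job

Do the closing check of the yellow pen tester: holding it, press its steel tip down on the brass pad of the white reference block, then the blue one, then the red one, each well down against its spring for a moment. The checked tester and every case and lidded tub on the bench (three or four of them, lids up) go into the open drawer, which is to be slid fully shut at the end; do not knock over the small glass dish or the two dropper bottles.

Things in the scene. Friction and masses are not known exactly. Their poses are not given: they have to be found in the camera images.
- tester_tip (a point): the very end of the tester's steel tip: 70 mm from the tester's origin along the tester's x, 10 mm above its underside.
- tester: yellow pen-type tester, 140 mm long along its x, lying flat on the bench, 0.09 kg: a square-edged body 22 mm wide (y) x 20 mm high with a black end cap, from x = -70 to +30 mm, then a round steel tip 9 mm in diameter, axis 10 mm above the underside, rounded at its end at x = +70 mm. Origin: on the underside at mid-length. Balance point near x = -15 mm. May be knocked aside once.
- pad_white_top (a point): centre of the top face of the round brass contact pad (26 mm in diameter) in the middle of the white reference block. The block is fixed to the bench, 60 x 60 mm and 26 mm high, all white but for a black ring about the pad; the pad's top stands 36 mm above the bench when up. This point goes down with the pad.
- pad_white (a joint): how far the white block's pad is pressed down, 0 (up) to 0.006 m (bottom). A return spring: starts to move at about 1.5 N, bottoms at about 5 N.
- pad_blue_top (a point): centre of the top face of the round brass contact pad (26 mm in diameter) in the middle of the blue reference block. The block is fixed to the bench, 60 x 60 mm and 26 mm high, all blue but for a black ring about the pad; the pad's top stands 36 mm above the bench when up. This point goes down with the pad.
- pad_blue (a joint): how far the blue block's pad is pressed down, 0 (up) to 0.006 m (bottom). A return spring: starts to move at about 1.5 N, bottoms at about 5 N.
- pad_red_top (a point): centre of the top face of the round brass contact pad (26 mm in diameter) in the middle of the red reference block. The block is fixed to the bench, 60 x 60 mm and 26 mm high, all red but for a black ring about the pad; the pad's top stands 36 mm above the bench when up. This point goes down with the pad.
- pad_red (a joint): how far the red block's pad is pressed down, 0 (up) to 0.006 m (bottom). A return spring: starts to move at about 1.5 N, bottoms at about 5 N.
- blue_case: cuvette case: blue with a white lid, 110 long (its x) x 38 wide (its y) x 32 mm high, about 0.12 kg, paper label on the lid; starts flat on the bench, lid up. Origin: centre of the underside. One of the kit pieces to be put away; may be absent. May be knocked aside once.
- orange_case: electrode case: orange with a black lid, 120 long (its x) x 36 wide (its y) x 30 mm high, about 0.12 kg, paper label on the lid; starts flat on the bench, lid up. Origin: centre of the underside. One of the kit pieces to be put away; may be absent. May be knocked aside once.
- red_tub: white tub with a red lid: round low tub, 50 mm in diameter x 40 mm high, about 0.14 kg, standing lid up on the bench. Origin: centre of the underside, z up. One of the kit pieces to be put away; may be absent. May be knocked aside once.
- amber_tub: amber tub with a black lid: round low tub, 50 mm in diameter x 42 mm high, about 0.14 kg, standing lid up on the bench. Origin: centre of the underside, z up. One of the kit pieces to be put away; may be absent. May be knocked aside once.
- drawer_handle (a point): middle of the steel bar handle (11 mm thick, 120 mm long along y) on the blue drawer front, 72 mm above the bench; moves with the drawer. Its axes: x into the cabinet, y to the left, z up. From here, drawer front face at x = 35 mm, its inner face at x = 56 mm; inner floor from x = 56 to 291 mm and y = -169 to +169 mm, at z = -50 mm. Front panel's top z = 27 mm, side walls' tops z = -1 mm.
- drawer (a joint): how far the drawer is out: 0 shut, 0.198 m at the stop. Friction about 2.5 N, damping 4 N s/m, no latch or spring. The cabinet: fixed, grey, 280 deep x 380 wide x 110 mm high; top board's underside 98 mm above the bench, 76 mm above the drawer floor. Its front edge is at x = 50 mm + opening in the handle's frame; only nearer than that is the floor open from above.
- amber_dropper: small amber glass dropper bottle, 44 mm in diameter, 110 mm high, a bystander. Origin: centre of the underside, z up.
- violet_dropper: small violet dropper bottle with a red bulb, 44 mm in diameter, 110 mm high, a bystander. Origin: centre of the underside, z up.
- dish: small empty glass dish, 64 mm in diameter, 36 mm high, a bystander. Origin: centre of the underside, z up.
Things that resemble listed ones, but are neither listed nor needed, are in the scene too. Of the things shaped like the tester, the yellow one is meant. What is shaped like the blue_case but green is not meant.

How it is judged:
By the outcome, as a careful person would: the job done as asked, in the order asked, and still so for the second after the job is handed in, with the robot touching nothing.
Of blue_case, orange_case, red_tub, amber_tub only 3 to 4 are there at a start; the rules pass over those that are not, and their reading is None.
At some moment in a run one of blue_case, orange_case, red_tub, amber_tub, tester may be knocked a few centimetres aside while the robot is not near it.
It also fails if it takes over 210 s, if anything falls off the work surface, if the arm or the gripper's body presses on something with over 40 N, if the wrist force passes 120 N, or if a joint passes its speed limit or range.

### The arm

A 6-joint arm with a two-finger parallel gripper is mounted at the origin on the work surface. World frame = base frame: x ahead of the robot, y to its left, z up, the work surface at z = 0. Lengths are in mm, angles in rad, forces in N, time in s.
With the tool pointing down it reaches from about 300 to 775 mm from the base axis. Payload 14.6 kg.
Tool frame: the origin (TCP) lies midway between the tips of the shut fingers; the grasp point (between the pads) lies 19 mm behind it (manip.grasp_offset is the distance from the TCP to the grasp point, in mm); z points along the fingers, y is the line along which they close (so a half turn about z gives the same grasp; the last joint's range is limited). The gripper opens to 94 mm and grips with 3 to 60 N. Pads are 16 mm wide; open, the fingers measure 119 mm over their backs; the gripper's body (75 mm by 177 mm) begins 78 mm behind the grasp point.
Start: joints at [1.117, 0.3, 1.521, -0, 1.321, -0.067], TCP at [207.471, 509.357, 205.446] pointing down, gripper open.
Joint ranges: [-3.03, 3.03], [-0.79, 2.21], [0.23, 2.52], [-1.04, 4.18], [0, 3.07], [-2.55, 2.55]. Speed limits (rad/s): [2.22, 2.22, 2.57, 3.14, 3.14, 3.14].

### API

Orientations are given as [roll, pitch, yaw] about the fixed x, y, z axes, in that order (R = Rz(yaw) Ry(pitch) Rx(roll)).
In Python, from cell import manip, viewer gives the robot as it stands. The module is installed in compiled form; this text tells all that it offers.
- The arm moves only by the tool move_arm, never from a script. Its argument "moves" is a list of rows, each a list of 4 numbers: the shift along the tool's x, y, z in m, then the turn about the tool's z in rad. A call has 1 to 12 rows; each row is the pose to reach, as a shift and turn from the pose commanded when the call began, along the tool's axes at that moment; what a row does not reach only later rows make up. A row lasts 1/10 s, in which the tool goes at most 50 mm and 8.59 degrees, less where a joint would pass 70% of its speed; a pose out of reach is approached as far as the arm can. A call with a gripper value outside its range is refused whole. "jaw" is the finger opening in m, from 0 to 0.094, set as the call begins (left out, the last holds). The fingers move at their own pace and stop on an object; "squeeze" is the grip in N (left out, the last holds). Time passes only in rows, so rows that repeat a pose let the fingers close. It gives the time, the measured TCP pose, the force, the opening and the grip force at its end, in the units of the state.
- manip.read_state(): the state, without advancing time (a new reading comes with each control period).
- viewer.camera(name): name is "side" or "top"; returns a dict with "frame" (420x560x3 uint8, blue, green, red), "z_map" (420x560 float32, mm along the optical axis (not along the pixel's ray), 0 where there is no reading), "fx", "fy", "cx", "cy" (pixels), "origin" and "orientation" of the camera in the world. Camera axes: x right, y down, z forward; pixel columns grow to the right and rows downward; lengths in mm; the calibration is good to about 2 mm. A picture is of the moment at which its call begins.
- manip.sign_off(): hands the job in; it is judged then, once.
The state is a dict: "clock": time; "joints": joint angles; "qd": joint speeds; "effort": joint torques, N m; "eef_pos": TCP position; "eef_rot": TCP orientation; "wrist_force": force on the tool from outside, world axes, zero at the start; "moment": the same for the moment, N m; "finger_gap": finger opening in mm; "finger_force": force on a finger pad.
Only numpy, scipy, OpenCV 4.12 (cv2) and the standard library are available. Lean on these libraries where they do the work, as an engineer would, in place of code of your own. Each camera call takes 0.05 s, during which the arm holds its last target. There are 200 camera calls.

## Working session

There is one attempt and no reset: what is moved stays moved. The work goes in short steps, Python scripts to look and compute and a tool call to move; the robot and the scene stay as the last step left them, time stands still between calls to the robot, and variables do not carry over. Pictures are saved under pics/ and viewed, at most 14 in all, crops included, and the job is handed in when it is done.

Besides the shell and the picture viewer there is one more tool, called by a JSON object that holds its "api" and its "payload". move_arm: Moves the arm, as the interface text tells. Its arguments: {"type":"object","properties":{"moves":{"type":"array"},"jaw":{"type":"number"},"squeeze":{"type":"number"}},"required":["moves"]}

```bash
mkdir -p pics; ls; python3 - <<'E'
from cell import manip, viewer
import cv2
for n in("top","side"):
    c=viewer.camera(n); cv2.imwrite(f"pics/{n}0.png",c["frame"]); print(n,c["fx"],c["fy"],c["cx"],c["cy"],c["origin"],c["orientation"])
s=manip.read_state(); print(s, manip.grasp_offset)
E
```

```text
pics
top 392.9411834466334 392.9411834466334 285.4225634386485 210.30950195972937 [389.1635799  137.59085453 984.28837905] [-3.01808668  0.03560613 -1.59356634]
side 458.1947538857768 458.1947538857768 283.62012170148364 207.42733196607946 [  427.06112735 -1058.41669899   748.49788116] [-2.08054191  0.01772718 -0.09079019]
{'clock': 0.1, 'joints': array([ 1.11743258e+00,  3.00431460e-01,  1.52149456e+00, -2.29782881e-05,
        1.32070377e+00, -6.65709402e-02]), 'qd': array([-9.48871835e-04,  1.65444974e-04, -1.89395126e-03, -5.47929380e-05,
        9.31551171e-04, -9.08304179e-04]), 'effort': array([ 6.16641664e-04, -5.32649338e+01, -3.53279793e+01,  7.09325960e-02,
        2.34852458e-02, -4.61851059e-06]), 'eef_pos': array([207.36467345, 509.1656163 , 204.94467254]), 'eef_rot': array([-3.14055633e+00, -4.67841951e-05,  2.75480552e+00]), 'wrist_force': array([ 0.27525932, -0.66416512, -0.52799077]), 'moment': array([-0.0008411 , -0.02455647, -0.00319575]), 'finger_force': 0.0, 'finger_gap': 93.80690223153135} 18.8
```

View pics/top0.png

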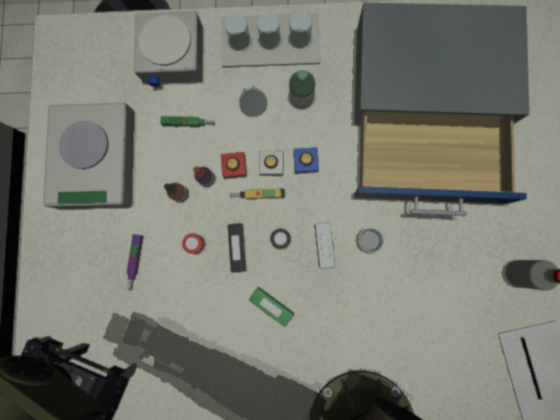

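View pics/side0.png

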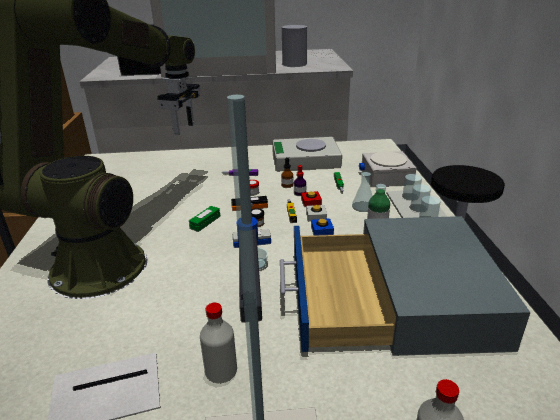

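Candidates (top view):
- **Testers:** yellow pen (260,194), green pen (185,121), purple pen (133,262). I choose the yellow one.
- **Cases:** black lid (236,248), white lid (324,245), green (271,307). The green one is a decoy.
- **Tubs:** red lid (193,243), black lid (280,239). The dish is at (369,240).
- **Blocks:** red (233,164), white (271,162), blue (306,160).
- **Droppers:** (176,191) and (203,176).

I'll check the choice in a close crop and measure.

```bash
cat > h.py <<'E'
import numpy as np, cv2
from scipy.spatial.transform import Rotation as R
from cell import manip, viewer
def ray(c,u,v):
    M=R.from_euler('xyz',c["orientation"]).as_matrix()
    return M@np.array([(u-c["cx"])/c["fx"],(v-c["cy"])/c["fy"],1.])
def at(c,u,v,z):
    d=ray(c,u,v); o=np.array(c["origin"]); return o+d*(z-o[2])/d[2]
def pix(c,p):
    M=R.from_euler('xyz',c["orientation"]).as_matrix(); q=M.T@(np.array(p)-c["origin"])
    return np.array([c["cx"]+c["fx"]*q[0]/q[2],c["cy"]+c["fy"]*q[1]/q[2]])
def zimg(c):
    "world xyz of each pixel"
    M=R.from_euler('xyz',c["orientation"]).as_matrix()
    v,u=np.mgrid[:420,:560]; Z=c["z_map"]
    P=np.stack([(u-c["cx"])/c["fx"]*Z,(v-c["cy"])/c["fy"]*Z,Z],-1)
    return P@M.T+c["origin"]
E
python3 - <<'E'
from h import *
c=viewer.camera("top"); f=c["frame"]
cv2.imwrite("pics/crop1.png",cv2.resize(f[135:335,150:400],None,fx=3,fy=3,interpolation=cv2.INTER_CUBIC))
W=zimg(c); h=W[...,2]
roi=np.zeros_like(h,bool); roi[140:330,120:400]=1
m=((h>12)&roi).astype(np.uint8)
n,l,st,ce=cv2.connectedComponentsWithStats(m)
for i in range(1,n):
    if st[i,4]<60: continue
    pts=np.argwhere(l==i)[:,::-1].astype(np.float32)
    z=np.percentile(h[l==i],80)
    r=cv2.minAreaRect(np.array([at(c,u,v,z)[:2] for u,v in pts],np.float32))
    print(np.round(ce[i]),st[i,4],"z80",round(float(z)),"rect",np.round(r[0],0),np.round(r[1],0),round(r[2],1))
E
```

```text
[126. 172.] 811 z80 58 rect [607. 554.] [168.  32.] 1.7
[379. 170.] 2428 z80 69 rect [595. -50.] [104. 144.] 86.7
[306. 160.] 582 z80 29 rect [634. 115.] [62. 59.] 1.8
[271. 163.] 573 z80 29 rect [630. 205.] [61. 59.] 88.2
[233. 165.] 581 z80 29 rect [627. 297.] [62. 60.] 2.7
[204. 176.] 321 z80 82 rect [592. 360.] [57. 40.] 44.1
[176. 191.] 343 z80 82 rect [553. 424.] [48. 53.] 9.8
[261. 194.] 423 z80 21 rect [554. 240.] [137.  23.] 88.4
[236. 248.] 755 z80 31 rect [421. 290.] [118.  42.] 4.9
[325. 245.] 717 z80 33 rect [421.  76.] [108.  39.] 4.5
[373. 239.] 258 z80 36 rect [431. -35.] [60. 60.] 42.9
[280. 238.] 338 z80 44 rect [439. 183.] [48. 45.] 88.6
[133. 258.] 454 z80 21 rect [391. 548.] [ 25. 137.] 82.3
[193. 243.] 358 z80 42 rect [432. 394.] [54. 46.] 88.6
[271. 307.] 770 z80 33 rect [278. 209.] [108.  41.] 53.6
```

View pics/crop1.png

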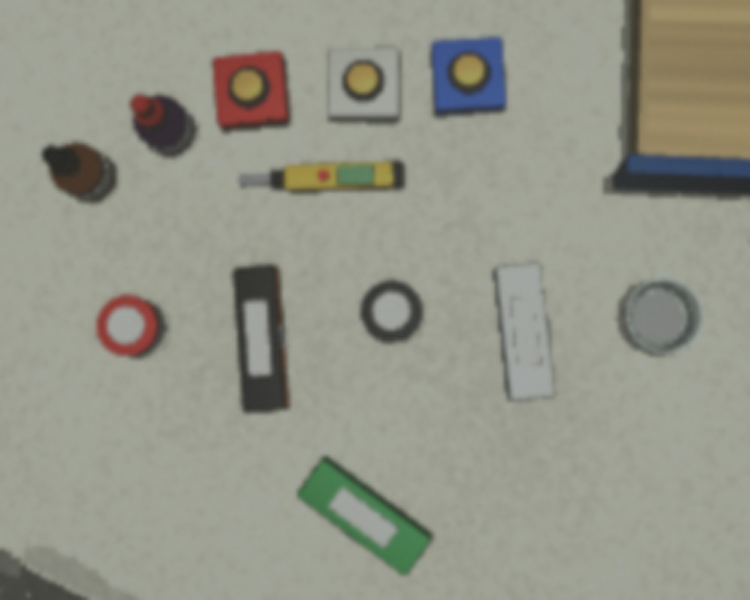

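The crop shows the yellow tester with its tip to the left (crop 240,180) and its cap to the right. The four kit pieces, the dish and the green decoy are where I listed them. Next I'll measure pads, tester, drawer and pieces precisely.

```bash
cat >> h.py <<'E'
def go(x,y,z,yaw):
    "tool-frame shift (m) and turn to a tool-down pose in world mm/rad, from the measured pose"
    s=manip.read_state(); p=s["eef_pos"]; Rm=R.from_euler('xyz',s["eef_rot"])
    d=Rm.inv().apply(np.array([x,y,z])-p)/1000
    w=(s["eef_rot"][2]-yaw+np.pi)%(2*np.pi)-np.pi
    print("move",np.round(d,4),"turn",round(w,3),"at",np.round(p,1),"rot",np.round(s["eef_rot"],3),"j",np.round(s["joints"],2))
def blob(c,lo,hi,box,z,big=True):
    "largest HSV blob in box(u0,v0,u1,v1) -> min-area rect on plane z"
    h=cv2.cvtColor(c["frame"],cv2.COLOR_BGR2HSV); m=cv2.inRange(h,np.array(lo),np.array(hi))
    k=np.zeros_like(m); u0,v0,u1,v1=box; k[v0:v1,u0:u1]=m[v0:v1,u0:u1]
    cs=cv2.findContours(k,cv2.RETR_EXTERNAL,cv2.CHAIN_APPROX_NONE)[0]
    b=max(cs,key=cv2.contourArea)
    q=np.array([at(c,u,v,z)[:2] for u,v in b[:,0]],np.float32)
    return cv2.minAreaRect(q),cv2.contourArea(b),b
E
python3 - <<'E'
from h import *
c=viewer.camera("top"); s=viewer.camera("side")
for n,box in dict(red=(222,153,245,176),white=(260,151,283,174),blue=(295,149,318,172)).items():
    r,a,b=blob(c,(15,90,90),(35,255,255),box,36); print(n,np.round(r[0],1),np.round(r[1],1),a)
r,a,b=blob(c,(20,120,90),(35,255,255),(225,183,292,205),20); print("yellow body",r,a)
for n,u,v,z in (("tip",230,195.3,12),("cap",284.8,193,18)): print(n,at(c,u,v,z))
W=zimg(c)
# drawer: front panel top
for u,v in ((436,193),(380,193),(510,198)): print(u,v,np.round(W[v,u]), "plane99",np.round(at(c,u,v,99)))
g=W[...,2]; 
hm=((g>62)&(g<85)); hm[:198]=0; hm[225:]=0; hm[:,:395]=0; hm[:,480:]=0
print("handle pts",hm.sum(),np.round(np.median(W[hm],0)),np.round(W[hm].min(0)),np.round(W[hm].max(0)))
fp=((g>92)&(g<106)); fp[:180]=0; fp[205:]=0; fp[:,:350]=0; fp[:,535:]=0
P=W[fp]; print("front",fp.sum(),np.round(P.min(0)),np.round(P.max(0)),np.round(np.polyfit(P[:,1],P[:,0],1),3))
cb=(g>104)&(g<116); cb[130:]=0; cb[:,:350]=0; P=W[cb]; print("cab",np.round(np.percentile(P,[1,99],axis=0)))
E
```

```text
red [630.7 299.1] [25.2 24.4] 75.0
white [632.9 202.8] [22.3 22.9] 69.0
blue [636.5 116.1] [22.2 25.3] 68.0
yellow body ((554.1608276367188, 249.19093322753906), (40.26691818237305, 17.698219299316406), 88.37162780761719) 106.5
tip [552.59326845 308.28303194  12.        ]
cap [553.46584565 169.83195293  18.        ]
436 193 [ 530. -174.   97.] plane99 [ 530. -174.   99.]
380 193 [534. -49.  95.] plane99 [533. -49.  99.]
510 198 [ 514. -336.   99.] plane99 [ 514. -336.   99.]
handle pts 417 [ 492. -198.   75.] [ 480. -280.   62.] [ 524. -120.   84.]
front 1123 [ 511. -374.   92.] [551.  -2. 102.] [7.00000e-02 5.43949e+02]
cab [[ 712. -397.  106.]
 [ 981.  -22.  113.]]
```

```bash
python3 - <<'E'
from h import *
go(553.5,257,120,np.pi/2)
c=viewer.camera("top");W=zimg(c);g=W[...,2]
def rect(m):
    P=W[m][:,:2].astype(np.float32); r=cv2.minAreaRect(P); return [np.round(x,3) for x in r]
cb=((g>104)&(g<116)); cb[130:]=0; cb[:,:350]=0
cb=cv2.morphologyEx(cb.astype(np.uint8),cv2.MORPH_OPEN,np.ones((5,5)))>0
print("cab",rect(cb))
fl=(abs(g-22)<6); k=np.zeros_like(fl); k[118:188,368:510]=1; print("floor",rect(fl&k))
# front panel upper edge line per column via colour
h=cv2.cvtColor(c["frame"],cv2.COLOR_BGR2HSV); bl=cv2.inRange(h,np.array((100,120,40)),np.array((125,255,255))); bl[:180]=0; bl[210:]=0; bl[:,:350]=0
q=np.array([at(c,u,v,99)[:2] for v,u in np.argwhere(bl>0)],np.float32); print("front blue",cv2.minAreaRect(q),len(q))
hm=((g>66)&(g<84)); hm[203:225,:]&=True; hm[:205]=0; hm[225:]=0; hm[:,:395]=0; hm[:,480:]=0
P=W[hm]; print("handle",rect(hm), np.round(np.percentile(P,[2,50,98],axis=0),0).tolist())
cv2.imwrite("pics/drawer.png",cv2.resize(c["frame"][90:235,345:540],None,fx=4,fy=4,interpolation=cv2.INTER_CUBIC))
E
```

```text
move [-0.4157 -0.103   0.0852] turn 1.184 at [207.4 509.3 205.2] rot [-3.141 -0.     2.755] j [ 1.12  0.3   1.52  0.    1.32 -0.07]
cab [array([ 847.983, -210.607]), array([382.158, 268.276]), np.float64(85.868)]
floor [array([ 645.156, -204.044]), array([330.156, 178.886]), np.float64(87.827)]
front blue ((528.6253662109375, -187.60569763183594), (364.0451965332031, 14.130924224853516), 86.06792449951172) 789
handle [array([ 493.872, -184.963]), array([129.464,  23.895]), np.float64(88.653)] [[481.0, -245.0, 71.0], [489.0, -185.0, 76.0], [505.0, -123.0, 80.0]]
```

View pics/drawer.png

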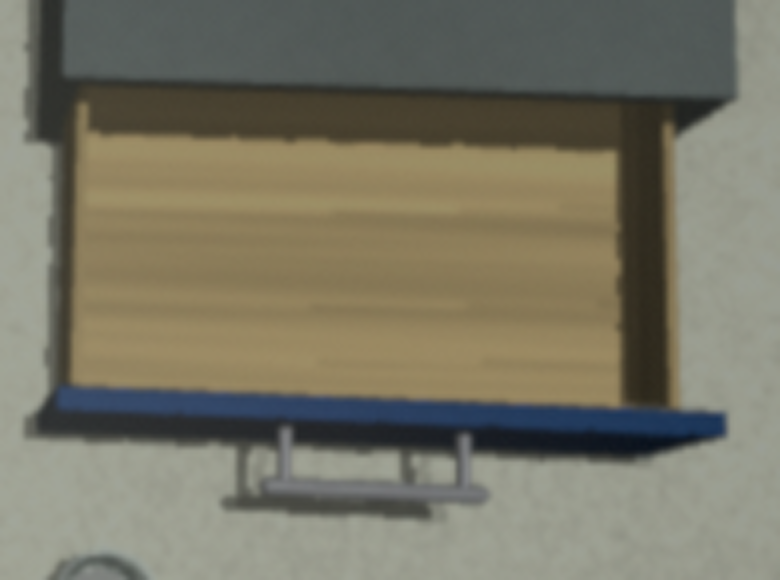

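The drawer crop shows the handle bar from (262,487) to (488,494), and the front is tilted about 4° clockwise. The drawer floor is empty. Now to the tester.

{"api": "move_arm", "payload": {"moves": [[-0.05, -0.012, 0, 0.15], [-0.1, -0.024, 0.01, 0.3], [-0.15, -0.036, 0.02, 0.45], [-0.2, -0.05, 0.03, 0.6], [-0.25, -0.062, 0.04, 0.75], [-0.3, -0.075, 0.05, 0.9], [-0.35, -0.087, 0.06, 1.05], [-0.395, -0.098, 0.075, 1.15], [-0.4157, -0.103, 0.0852, 1.184], [-0.4157, -0.103, 0.0852, 1.184], [-0.4157, -0.103, 0.0852, 1.184], [-0.4157, -0.103, 0.0852, 1.184]], "jaw": 0.05}}

```text
clock: 1.5
eef_pos: [553.1, 257.9, 120.7]
eef_rot: [3.141, -0.0, 1.572]
wrist_force: [-0.1, -0.1, -0.2]
finger_gap: 49.9
finger_force: 0.0
```

```bash
python3 - <<'E'
from h import *
go(553.5,257,2.5,np.pi/2)
c=viewer.camera("top")
print(at(c,410.5,211.75,72),at(c,467,213.5,72))
# cabinet front top edge, panel corners
for u,v in ((345+62/4,90+80/4),(345+735/4,90+100/4)): print("cabedge",at(c,u,v,110))
for u,v in ((345+55/4,90+387/4),(345+725/4,90+413/4)): print("panel inner",at(c,u,v,99))
E
```

```text
move [-0.0009  0.0004  0.1182] turn 0.001 at [553.1 257.9 120.7] rot [ 3.141 -0.     1.572] j [0.38 0.51 1.43 0.   1.2  0.37]
[ 491.96632189 -121.87166293   72.        ] [ 484.43775389 -250.16937217   72.        ]
cabedge [726.23132834 -11.81275605 110.        ]
cabedge [ 700.59962458 -389.08111533  110.        ]
panel inner [549.24305963  -1.36353162  99.        ]
panel inner [ 523.58476151 -372.56024448   99.        ]
```

{"api": "move_arm", "payload": {"moves": [[-0.001, 0, 0.04, 0], [-0.001, 0, 0.08, 0], [-0.001, 0, 0.1, 0], [-0.001, 0, 0.11, 0], [-0.001, 0, 0.1182, 0], [-0.001, 0, 0.1182, 0], [-0.001, 0, 0.1182, 0]]}}

```text
clock: 2.25
eef_pos: [554.1, 256.5, 3.2]
eef_rot: [3.14, -0.001, 1.571]
wrist_force: [0.3, -1.1, -0.1]
finger_gap: 49.7
finger_force: 0.0
```

{"api": "move_arm", "payload": {"moves": [[0, 0, 0, 0], [0, 0, 0, 0], [0, 0, 0, 0], [0, 0, 0, 0], [0, 0, 0, 0], [0, 0, 0, 0], [0, 0, 0, 0], [0, 0, 0, 0]], "jaw": 0.01, "squeeze": 50}}

```text
clock: 3.05
eef_pos: [553.7, 256.2, 2.3]
eef_rot: [3.141, -0.0, 1.571]
wrist_force: [-0.5, -0.9, 4.8]
finger_gap: 21.6
finger_force: 49.9
```

{"api": "move_arm", "payload": {"moves": [[0, 0, -0.02, 0], [0, 0, -0.05, 0], [0, 0, -0.08, 0], [0, 0, -0.12, 0], [0, 0, -0.12, 0], [0, 0, -0.12, 0]]}}

```text
clock: 3.65
eef_pos: [553.6, 256.2, 122.1]
eef_rot: [3.141, -0.0, 1.571]
wrist_force: [-0.4, 0.4, -0.6]
finger_gap: 21.2
finger_force: 49.9
```

```bash
python3 - <<'E'
from h import *
go(553.5,257,122,0)
c=viewer.camera("side"); u,v=map(int,pix(c,[553,257,122]))
cv2.imwrite("pics/hold1.png",cv2.resize(c["frame"][v-60:v+90,max(0,u-100):u+100],None,fx=4,fy=4,interpolation=cv2.INTER_CUBIC)); print(u,v)
E
```

```text
move [ 0.0008 -0.0001  0.0001] turn 1.571 at [553.6 256.2 122.1] rot [ 3.141 -0.     1.571] j [ 0.37  0.51  1.43 -0.    1.2   0.37]
289 176
```

View pics/hold1.png

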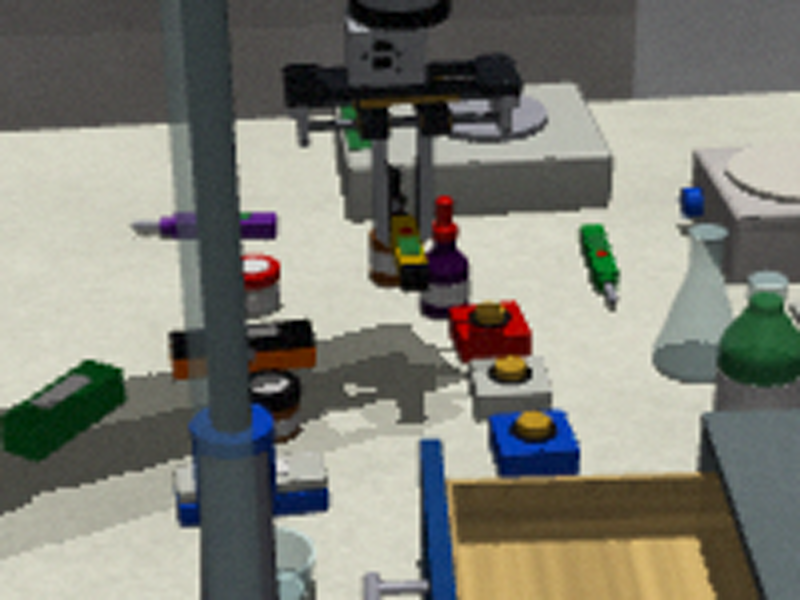

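The tester is held level. Next: turn its tip towards +x and go above white.

```bash
python3 - <<'E'
from h import *
go(580,203,100,0)
E
```

```text
move [-0.053   0.0269  0.0209] turn 1.571 at [553.1 256.  120.9] rot [-3.140e+00  1.000e-03  1.571e+00] j [0.37 0.51 1.43 0.   1.2  0.37]
```

{"api": "move_arm", "payload": {"moves": [[-0.01, 0.005, 0, 0.14], [-0.02, 0.01, 0, 0.28], [-0.03, 0.015, 0, 0.42], [-0.04, 0.02, 0, 0.56], [-0.053, 0.027, 0, 0.7], [-0.053, 0.027, 0, 0.84], [-0.053, 0.027, 0, 0.98], [-0.053, 0.027, 0, 1.12], [-0.053, 0.027, 0, 1.26], [-0.053, 0.027, 0.005, 1.4], [-0.053, 0.027, 0.02, 1.54], [-0.053, 0.027, 0.021, 1.571]]}}

```text
clock: 4.9
eef_pos: [579.0, 202.7, 97.2]
eef_rot: [3.14, 0.005, -0.006]
wrist_force: [0.2, 0.1, -0.6]
finger_gap: 21.7
finger_force: 49.9
```

```bash
python3 - <<'E'
from h import *
go(580,203,100,0)
c=viewer.camera("top"); s=viewer.camera("side")
cv2.imwrite("pics/a.png",np.hstack([cv2.resize(c["frame"][120:220,210:343],None,fx=3,fy=3,interpolation=cv2.INTER_CUBIC),cv2.resize(s["frame"][140:240,245:378],None,fx=3,fy=3,interpolation=cv2.INTER_CUBIC)]))
for n,q in(("top",c),("side",s)): print(n,"exp tip",pix(q,[632,203,108]),"pad",pix(q,[632.9,202.8,36]))
E
```

```text
move [ 0.001  -0.0003 -0.0028] turn -0.006 at [579.  202.7  97.2] rot [ 3.14   0.005 -0.006] j [ 0.28  0.55  1.44 -0.    1.17  1.85]
top exp tip [268.12240456 153.08694252] pad [270.50189464 160.51108432]
side exp tip [316.13001821 186.69532255] pad [316.03773694 206.93375917]
```

View pics/a.png

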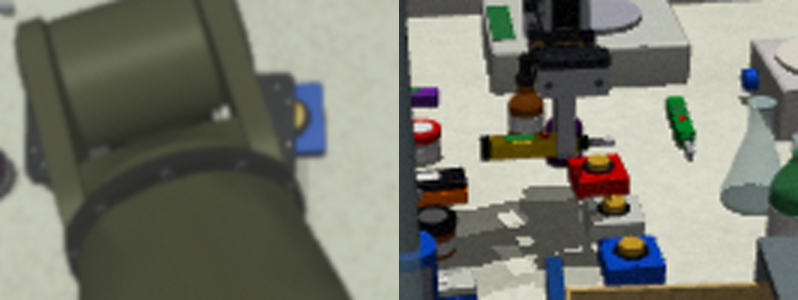

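In the side half, the tip is at (613,143) directly above the white pad (615,203), the tester is level, and the tip is within about 1 px of the expected spot. Pressing white.

{"api": "move_arm", "payload": {"moves": [[0.001, 0, 0.03, 0], [0.001, 0, 0.05, 0], [0.001, 0, 0.058, 0], [0.001, 0, 0.062, 0], [0.001, 0, 0.062, 0]]}}

```text
clock: 5.5
eef_pos: [581.7, 203.2, 39.1]
eef_rot: [3.142, 0.0, 0.0]
wrist_force: [-0.4, -0.0, -1.4]
finger_gap: 21.5
finger_force: 49.9
```

{"api": "move_arm", "payload": {"moves": [[0, 0, 0.002, 0], [0, 0, 0.004, 0], [0, 0, 0.006, 0], [0, 0, 0.006, 0], [0, 0, 0.006, 0]]}}

```text
clock: 6.0
eef_pos: [581.7, 203.2, 33.2]
eef_rot: [-3.142, -0.0, -0.0]
wrist_force: [-0.2, -0.5, -1.3]
finger_gap: 21.8
finger_force: 49.9
```

```bash
python3 - <<'E'
from h import *
s=viewer.camera("side")
cv2.imwrite("pics/b.png",cv2.resize(s["frame"][150:240,255:375],None,fx=5,fy=5,interpolation=cv2.INTER_CUBIC))
print([np.round(manip.read_state()[k],2) for k in("eef_pos","wrist_force")])
E
```

```text
[array([581.66, 203.15,  33.18]), array([ 0.8 , -0.08, -1.27])]
```

View pics/b.png

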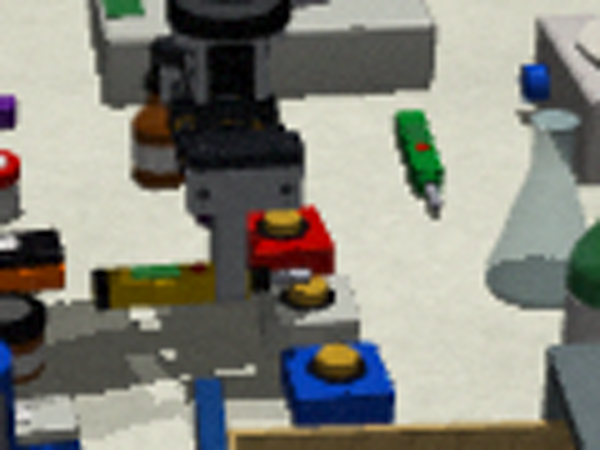

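The side crop shows the tip end at about (306,274), just above the white pad centred at about (310,288). It may be 2–3 mm short in x, so I'll triangulate the pads from both views.

```bash
python3 - <<'E'
from h import *
s=viewer.camera("side"); f=s["frame"]; h=cv2.cvtColor(f,cv2.COLOR_BGR2HSV)
for n,p in dict(red=(630.7,299.1,36),white=(632.9,202.8,36),blue=(636.5,116.1,36)).items():
    u,v=map(int,np.round(pix(s,p))); m=cv2.inRange(h,np.array((14,110,110)),np.array((35,255,255)))
    k=np.zeros_like(m); k[v-6:v+7,u-9:u+10]=m[v-6:v+7,u-9:u+10]
    q=np.argwhere(k)[:,::-1]; lo,hi=q.min(0),q.max(0); 
    print(n,len(q),"mean",q.mean(0).round(1),"box",lo,hi,"exp",pix(s,p).round(1),"world@35 umid",at(s,(lo[0]+hi[0])/2,q.mean(0)[1],35).round(1))
p=manip.read_state()["eef_pos"]; print(p,"tip end exp",pix(s,[p[0]+52,p[1],p[2]+7.7]))
t=f[196:214,306:326]; print(t.max(2)-t.min(2).astype(int)); print(t.max(2))
E
```

```text
red 19 mean [311. 193.] box [308 192] [314 194] exp [311.  193.1] world@35 umid [631.  302.1  35. ]
white 17 mean [317.5 206.7] box [314 205] [320 208] exp [316.  206.9] world@35 umid [636.5 205.7  35. ]
blue 27 mean [322.1 220.6] box [318 219] [326 222] exp [321.6 220.7] world@35 umid [638.2 118.5  35. ]
[581.66357473 203.17032863  33.17746044] tip end exp [316.28359218 205.52412565]
[[ 47  11  14  50  55  58  58  61  26  11 126 181 184 184  98  20  15  16
   16  18]
 [ 91  69  50  38  24  26  26  38  50  88 175 182 184 184 182  27  16  16
   18  20]
 [ 98 175 184 184 144 135 136 180 178 184 184 183 182 183 182  98  20  16
   16  19]
 [146 183 184 186 182 180 180 166 132 172 172 168 155 151 139 103  22  17
   16  17]
 [145 163 157 145 135 114  97  87  79  75  70  75  75  74  79  68  20  17
   16  20]
 [ 79  76  82  83  76  80  78  78  78  80  77  68  67  68  67  66  21  15
   19  16]
 [ 74  73  75  78  70  71  69  76  78  76  75  73  71  63  71  66  20  19
   17  17]
 [ 19  15  30  68  66  53  56  46  45  40  47  66  73  70  73  62  20  16
   17  17]
 [  2   3   5  16  18   6   5  1
[... 1649 characters left out ...]
 193 196
  186 216]
 [  5   6   6  60  67  60  64  56  71  74  77 172 184 187 162 188 191 189
  197 214]
 [  3  12  10  93  97  73  75  72 172 184 185 185 185 185 118 176 190 193
  189 208]
 [ 37  50  52  92  95  29  27  69  73  94 165 175 153 112  50  23 180 194
  195 166]
 [ 70  65  67  67  52  20  27  61  70  75  79  80  82  72  33  20 179 192
  191 192]
 [ 73  67  67  67  71  34  13  35  48  67  75  82  72  40  26  48 183 194
  193 194]
 [ 75  64  67  67  95  95  62  38  17  21  32  44  34  44  91 184 195 190
  194 194]
 [ 71  65  64  68  87  97 102 100  77  69  88 142 150 189 193 193 191 192
  194 197]
 [ 68  60  69  71  68  97  94  97 102 105 186 193 194 191 191 190 189 189
  187 186]]
```

{"api": "move_arm", "payload": {"moves": [[0.001, 0, 0.001, 0], [0.001, 0, 0.002, 0], [0.001, 0, 0.003, 0], [0.001, 0, 0.004, 0], [0.001, 0, 0.004, 0], [0.001, 0, 0.004, 0]]}}

```text
clock: 6.7
eef_pos: [582.8, 203.2, 29.2]
eef_rot: [-3.141, -0.0, -0.0]
wrist_force: [0.6, -0.0, 2.3]
finger_gap: 21.8
finger_force: 49.9
```

{"api": "move_arm", "payload": {"moves": [[0, 0, 0.001, 0], [0, 0, 0.002, 0], [0, 0, 0.0025, 0], [0, 0, 0.0025, 0], [0, 0, 0.0025, 0]]}}

```text
clock: 7.2
eef_pos: [582.7, 203.2, 26.6]
eef_rot: [-3.141, -0.0, -0.0]
wrist_force: [-0.2, 0.6, 3.8]
finger_gap: 21.3
finger_force: 49.9
```

```bash
python3 - <<'E'
from h import *
s=viewer.camera("side")
cv2.imwrite("pics/b2.png",cv2.resize(s["frame"][150:240,255:375],None,fx=5,fy=5,interpolation=cv2.INTER_CUBIC))
for _ in range(3): viewer.camera("side"); print([np.round(manip.read_state()[k],2) for k in("eef_pos","wrist_force","moment")])
E
```

```text
[array([582.72, 203.19,  26.64]), array([0.4 , 0.93, 2.63]), array([ 0.11, -0.22,  0.04])]
[array([582.71, 203.19,  26.65]), array([0.37, 0.45, 3.58]), array([ 0.07, -0.26,  0.04])]
[array([582.71, 203.17,  26.62]), array([0.76, 1.  , 4.14]), array([ 0.08, -0.26,  0.01])]
```

View pics/b2.png

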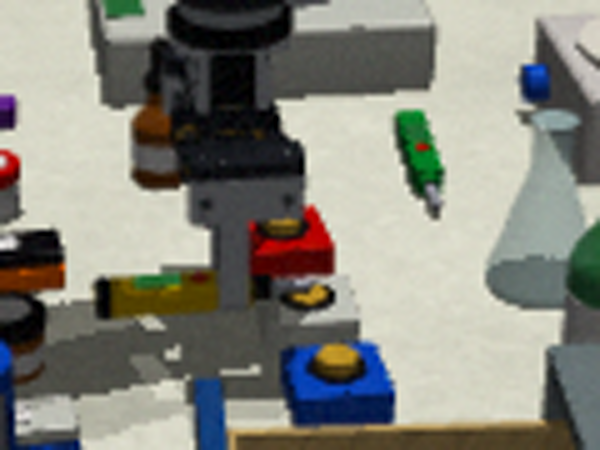

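The pad is visibly sunk with the tip on it, at about 4.7 N. A little more to the bottom, hold, then lift.

{"api": "move_arm", "payload": {"moves": [[0, 0, 0.001, 0], [0, 0, 0.0015, 0], [0, 0, 0.0015, 0], [0, 0, 0.0015, 0], [0, 0, 0.0015, 0], [0, 0, 0.0015, 0], [0, 0, 0.0015, 0], [0, 0, 0.0015, 0]]}}

```text
clock: 8.2
eef_pos: [582.8, 203.3, 25.7]
eef_rot: [-3.141, -0.001, -0.0]
wrist_force: [-2.3, 0.2, 9.8]
finger_gap: 21.7
finger_force: 50.0
```

{"api": "move_arm", "payload": {"moves": [[0, 0, -0.005, 0], [0, 0, -0.015, 0], [0, 0, -0.03, 0], [0, 0, -0.035, 0], [0, 0, -0.035, 0], [0, 0, -0.035, 0]]}}

```text
clock: 8.8
eef_pos: [582.4, 203.1, 59.9]
eef_rot: [3.141, 0.0, -0.0]
wrist_force: [0.0, -0.2, -0.8]
finger_gap: 21.7
finger_force: 50.0
```

```bash
python3 - <<'E'
from h import *
go(584.5+1.5,116.8,41,0)
E
```

```text
move [0.0036 0.0863 0.0189] turn -0.0 at [582.4 203.1  59.9] rot [ 3.141  0.    -0.   ] j [ 0.28  0.59  1.46 -0.    1.09  1.85]
```

White bottomed (9.8 N). Blue next.

{"api": "move_arm", "payload": {"moves": [[0.0035, 0.03, 0, 0], [0.0035, 0.06, 0, 0], [0.0035, 0.086, 0, 0], [0.0035, 0.086, 0, 0], [0.0035, 0.086, 0, 0], [0.0035, 0.086, 0.01, 0], [0.0035, 0.086, 0.02, 0], [0.0035, 0.086, 0.026, 0], [0.0035, 0.086, 0.026, 0], [0.0035, 0.086, 0.026, 0]]}}

```text
clock: 9.8
eef_pos: [586.1, 117.4, 33.9]
eef_rot: [3.142, 0.0, 0.0]
wrist_force: [-0.0, -0.3, -0.2]
finger_gap: 21.6
finger_force: 50.0
```

```bash
python3 - <<'E'
from h import *
s=viewer.camera("side")
cv2.imwrite("pics/c.png",cv2.resize(s["frame"][160:250,265:385],None,fx=5,fy=5,interpolation=cv2.INTER_CUBIC))
go(586,117,27,0); p=manip.read_state()["eef_pos"]; print(pix(s,[p[0]+52,p[1],p[2]+7.7]))
E
```

```text
move [-0.0002  0.0003  0.0071] turn 0.0 at [586.2 117.3  34.1] rot [ 3.142 -0.     0.   ] j [ 0.14  0.59  1.53 -0.    1.02  1.71]
[322.10720969 218.8391911 ]
```

View pics/c.png

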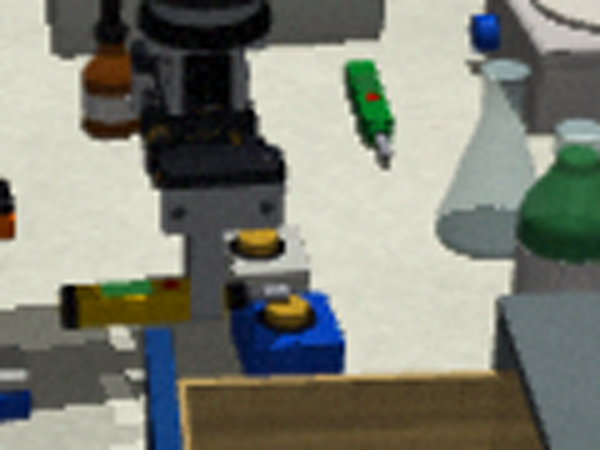

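The tip (288,292) is centred over the blue pad (288,312), so I press.

{"api": "move_arm", "payload": {"moves": [[0, 0, 0.002, 0], [0, 0, 0.004, 0], [0, 0, 0.006, 0], [0, 0, 0.007, 0], [0, 0, 0.008, 0], [0, 0, 0.0085, 0], [0, 0, 0.0085, 0], [0, 0, 0.0085, 0], [0, 0, 0.0085, 0], [0, 0, 0.0085, 0], [0, 0, 0.0085, 0], [0, 0, 0.0085, 0]]}}

```text
clock: 11.05
eef_pos: [586.4, 117.2, 26.0]
eef_rot: [-3.141, -0.001, -0.0]
wrist_force: [-0.6, 0.9, 5.6]
finger_gap: 21.7
finger_force: 50.0
```

```bash
python3 - <<'E'
from h import *
for _ in range(3): s=viewer.camera("side"); print([np.round(manip.read_state()[k],2) for k in("eef_pos","wrist_force","moment")])
cv2.imwrite("pics/c2.png",cv2.resize(s["frame"][160:250,265:385],None,fx=5,fy=5,interpolation=cv2.INTER_CUBIC))
E
```

```text
[array([586.38, 117.22,  26.02]), array([-0.96,  1.01,  5.81]), array([0.06, 0.01, 0.02])]
[array([586.36, 117.22,  26.01]), array([-0.71,  0.71,  5.18]), array([0.03, 0.05, 0.02])]
[array([586.4 , 117.19,  26.02]), array([-0.54,  0.36,  6.39]), array([0.12, 0.01, 0.02])]
```

The moment differs from the white press, so I'm checking the picture.

View pics/c2.png

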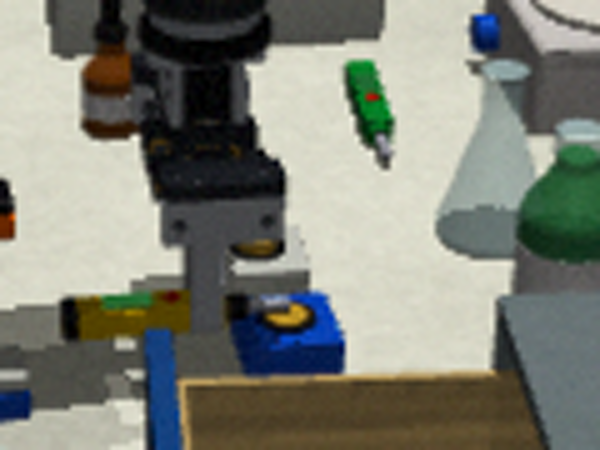

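The blue pad is sunk flush with its ring under the tip. A short deeper push, then on to red.

{"api": "move_arm", "payload": {"moves": [[0, 0, 0.001, 0], [0, 0, 0.001, 0], [0, 0, 0.001, 0], [0, 0, 0.001, 0]]}}

```text
clock: 11.6
eef_pos: [586.4, 117.4, 25.3]
eef_rot: [-3.141, -0.001, -0.0]
wrist_force: [-3.0, 1.4, 9.9]
finger_gap: 21.9
finger_force: 50.0
```

{"api": "move_arm", "payload": {"moves": [[0, 0, -0.005, 0], [0, 0, -0.015, 0], [0, 0, -0.03, 0], [0, 0, -0.04, 0], [0, 0, -0.04, 0], [0, 0, -0.04, 0]]}}

```text
clock: 12.2
eef_pos: [586.0, 117.1, 64.7]
eef_rot: [-3.142, -0.0, -0.0]
wrist_force: [-0.5, 0.3, -1.6]
finger_gap: 21.5
finger_force: 50.0
```

{"api": "move_arm", "payload": {"moves": [[-0.001, -0.04, 0, 0], [-0.002, -0.08, 0, 0], [-0.004, -0.12, 0, 0], [-0.006, -0.16, 0, 0], [-0.006, -0.183, 0, 0], [-0.006, -0.183, 0, 0], [-0.006, -0.183, 0, 0], [-0.006, -0.183, 0.015, 0], [-0.006, -0.183, 0.025, 0], [-0.006, -0.183, 0.031, 0], [-0.006, -0.183, 0.031, 0], [-0.006, -0.183, 0.031, 0]]}}

```text
clock: 13.4
eef_pos: [580.3, 300.0, 33.6]
eef_rot: [-3.142, -0.0, -0.001]
wrist_force: [-0.1, -0.3, -1.3]
finger_gap: 21.0
finger_force: 50.0
```

```bash
python3 - <<'E'
from h import *
s=viewer.camera("side")
cv2.imwrite("pics/d.png",cv2.resize(s["frame"][135:225,255:375],None,fx=5,fy=5,interpolation=cv2.INTER_CUBIC))
go(580.3,300,33.5,0); p=manip.read_state()["eef_pos"]; print(pix(s,[p[0]+52,p[1],p[2]+7.7]))
E
```

```text
move [-0.      0.0001  0.0003] turn -0.0 at [580.3 300.1  33.8] rot [-3.141 -0.    -0.   ] j [0.42 0.7  1.35 0.   1.09 1.99]
[311.49962022 191.52195161]
```

View pics/d.png

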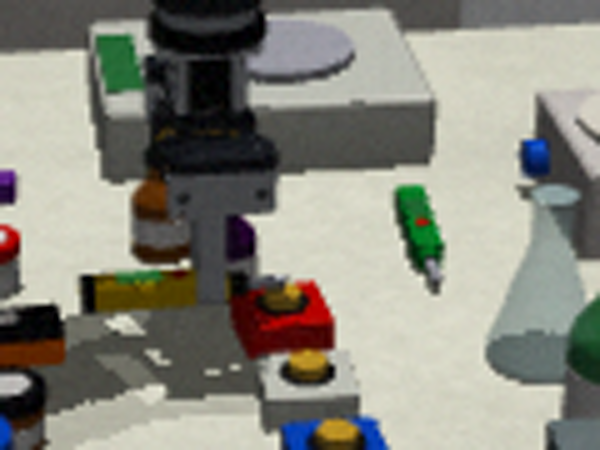

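The tip (285,283) is over the red pad (283,297), and the droppers stand upright behind. Pressing red.

{"api": "move_arm", "payload": {"moves": [[0, 0, 0.002, 0], [0, 0, 0.004, 0], [0, 0, 0.006, 0], [0, 0, 0.007, 0], [0, 0, 0.008, 0], [0, 0, 0.009, 0], [0, 0, 0.0095, 0], [0, 0, 0.0095, 0], [0, 0, 0.0095, 0], [0, 0, 0.0095, 0], [0, 0, 0.0095, 0], [0, 0, 0.0095, 0]]}}

```text
clock: 14.65
eef_pos: [580.5, 300.4, 25.2]
eef_rot: [-3.141, -0.001, -0.0]
wrist_force: [-4.6, -1.0, 10.7]
finger_gap: 21.4
finger_force: 50.0
```

```bash
python3 - <<'E'
from h import *
s=viewer.camera("side"); print([np.round(manip.read_state()[k],2) for k in("eef_pos","wrist_force","moment")])
cv2.imwrite("pics/d2.png",cv2.resize(s["frame"][170:215,285:345],None,fx=8,fy=8,interpolation=cv2.INTER_CUBIC))
E
```

```text
[array([580.47, 300.43,  25.14]), array([-3.18, -0.95, 10.97]), array([-0.19,  0.26, -0.01])]
```

View pics/d2.png

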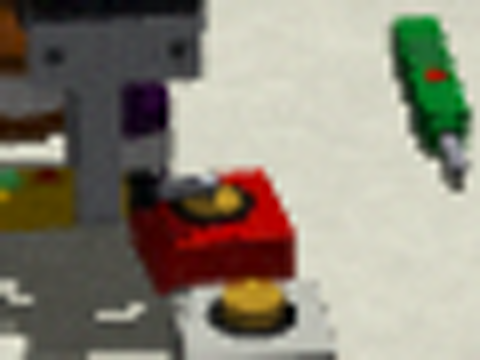

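Red is fully down (about 11 N). All three were pressed in order. Now I lift and carry the tester to the drawer.

{"api": "move_arm", "payload": {"moves": [[0, 0, -0.005, 0], [0, 0, -0.02, 0], [0, 0, -0.05, 0], [0, 0, -0.09, 0], [0, 0, -0.12, 0], [0, 0, -0.12, 0], [0, 0, -0.12, 0]]}}

```text
clock: 15.4
eef_pos: [579.9, 300.1, 144.4]
eef_rot: [-3.141, -0.0, -0.0]
wrist_force: [-1.1, -0.4, -1.5]
finger_gap: 21.8
finger_force: 50.0
```

```bash
cat >> h.py <<'E'
H=np.array([483,-184.]); TH=-0.068
def dr(x,y): c,s=np.cos(TH),np.sin(TH); return H+[c*x-s*y,s*x+c*y]
E
python3 - <<'E'
from h import *
print(dr(163,-110)); go(*dr(163,-110),140,TH)
E
```

```text
[ 638.14905245 -304.82123789]
move [0.0583 0.6049 0.0044] turn 0.068 at [579.9 300.1 144.4] rot [-3.141 -0.    -0.   ] j [0.42 0.58 1.27 0.   1.3  1.99]
```

{"api": "move_arm", "payload": {"moves": [[0.003, 0.03, 0, 0], [0.007, 0.075, 0, 0.01], [0.012, 0.12, 0, 0.02], [0.016, 0.165, 0, 0.03], [0.02, 0.21, 0, 0.04], [0.024, 0.255, 0, 0.05], [0.03, 0.3, 0, 0.06], [0.034, 0.345, 0, 0.068], [0.038, 0.39, 0, 0.068], [0.042, 0.435, 0, 0.068], [0.046, 0.48, 0, 0.068], [0.05, 0.52, 0, 0.068]]}}

```text
clock: 16.6
eef_pos: [629.1, -221.8, 142.3]
eef_rot: [-3.141, 0.003, -0.069]
wrist_force: [0.4, 0.5, -1.3]
finger_gap: 21.7
finger_force: 50.0
```

```bash
python3 - <<'E'
from h import *
go(*dr(163,-110),60,TH)
E
```

```text
move [0.015  0.0823 0.0821] turn -0.001 at [ 629.1 -221.8  142.3] rot [-3.141e+00  3.000e-03 -6.900e-02] j [-0.39  0.62  1.22 -0.    1.31  1.25]
```

{"api": "move_arm", "payload": {"moves": [[0.007, 0.04, 0, 0], [0.015, 0.082, 0, 0], [0.015, 0.082, 0, 0], [0.015, 0.082, 0.03, 0], [0.015, 0.082, 0.06, 0], [0.015, 0.082, 0.09, 0], [0.015, 0.082, 0.105, 0], [0.015, 0.082, 0.111, 0], [0.015, 0.082, 0.111, 0], [0.015, 0.082, 0.111, 0]]}}

```text
clock: 17.6
eef_pos: [640.0, -302.9, 34.5]
eef_rot: [3.141, -0.002, -0.068]
wrist_force: [1.0, 0.2, -0.0]
finger_gap: 21.8
finger_force: 50.0
```

```bash
python3 - <<'E'
from h import *
go(*dr(163,-110),25.5,TH)
s=viewer.camera("side"); W=zimg(s)
h=cv2.cvtColor(s["frame"],cv2.COLOR_BGR2HSV); m=cv2.inRange(h,np.array((22,130,60)),np.array((34,255,255)))>0
m[:230]=0; m[350:]=0; m[:,:290]=0; m[:,400:]=0
P=W[m]; print(len(P),np.round(P.min(0)),np.round(P.max(0)))
E
```

```text
move [-0.0017  0.0021  0.009 ] turn -0.0 at [ 640.  -302.9   34.5] rot [ 3.141e+00 -2.000e-03 -6.800e-02] j [-0.49  0.81  1.15  0.    1.18  1.15]
342 [  427. -1058.    22.] [742. -21. 748.]
```

{"api": "move_arm", "payload": {"moves": [[0, 0, 0, 0], [0, 0, 0, 0], [0, 0, 0.002, 0], [0, 0, 0.004, 0], [0, 0, 0.004, 0], [0, 0, 0.004, 0]]}}

```text
clock: 18.25
eef_pos: [639.4, -302.7, 28.9]
eef_rot: [-3.142, 0.0, -0.068]
wrist_force: [-0.2, -0.8, -1.1]
finger_gap: 21.4
finger_force: 50.0
```

{"api": "move_arm", "payload": {"moves": [[0, 0, 0.001, 0], [0, 0, 0.002, 0], [0, 0, 0.0025, 0], [0, 0, 0.0025, 0]]}}

```text
clock: 18.65
eef_pos: [639.4, -302.7, 26.5]
eef_rot: [-3.142, 0.0, -0.068]
wrist_force: [0.8, 0.2, -0.6]
finger_gap: 21.8
finger_force: 50.0
```

{"api": "move_arm", "payload": {"moves": [[0, 0, 0, 0], [0, 0, 0, 0], [0, 0, 0, 0], [0, 0, 0, 0], [0, 0, 0, 0], [0, 0, 0, 0]], "jaw": 0.034}}

```text
clock: 19.25
eef_pos: [639.4, -302.7, 26.6]
eef_rot: [3.142, 0.0, -0.068]
wrist_force: [0.2, 0.4, 0.2]
finger_gap: 34.1
finger_force: 0.0
```

{"api": "move_arm", "payload": {"moves": [[0, 0, -0.02, 0], [0, 0, -0.05, 0], [0, 0, -0.08, 0], [0, 0, -0.12, 0], [0, 0, -0.16, 0], [0, 0.0, -0.16, 0], [0, 0, -0.16, 0]]}}

```text
clock: 19.95
eef_pos: [639.5, -302.7, 187.1]
eef_rot: [3.141, -0.001, -0.068]
wrist_force: [0.3, -0.1, 0.0]
finger_gap: 34.3
finger_force: 0.0
```

```bash
cat > scan.py <<'E'
from h import *
def scan(save=None):
    c=viewer.camera("top")
    if save: cv2.imwrite(save,c["frame"])
    W=zimg(c); h=W[...,2]; hsv=cv2.cvtColor(c["frame"],cv2.COLOR_BGR2HSV)
    roi=np.zeros_like(h,bool); roi[140:340,120:400]=1
    m=((h>12)&(h<60)&roi).astype(np.uint8)
    n,l,st,ce=cv2.connectedComponentsWithStats(m)
    for i in range(1,n):
        if st[i,4]<150 or st[i,4]>1200: continue
        pts=np.argwhere(l==i)[:,::-1]; z=np.percentile(h[l==i],80)
        b=(cv2.erode((l==i).astype(np.uint8),np.ones((3,3)))>0)
        r=cv2.minAreaRect(np.array([at(c,u,v,z)[:2] for u,v in pts],np.float32))
        print(ce[i].round(),st[i,4],"z",round(float(z)),"ctr",np.round(r[0],1),np.round(r[1],0),round(r[2],1),"hsv",np.median(hsv[b],0))
E
python3 - <<'E'
from scan import *
scan()
s=viewer.camera("side"); c=viewer.camera("top")
for n,q in(("top",c),("side",s)):
    h=cv2.cvtColor(q["frame"],cv2.COLOR_BGR2HSV); m=cv2.inRange(h,np.array((22,150,70)),np.array((34,255,255)))
    k=np.zeros_like(m); sl=(slice(100,195),slice(360,520)) if n=="top" else (slice(225,350),slice(290,400)); k[sl]=m[sl]
    cs=[x for x in cv2.findContours(k,cv2.RETR_EXTERNAL,cv2.CHAIN_APPROX_NONE)[0] if cv2.contourArea(x)>15]
    for x in cs: print(n,cv2.contourArea(x),x[:,0].min(0),x[:,0].max(0),at(q,*x[:,0].mean(0),40).round())
go(421,290,120,0)
E
```

```text
[126. 173.] 743 z 57 ctr [608.1 555.6] [168.  30.] 1.7 hsv [40. 17. 69.]
[306. 160.] 581 z 29 ctr [634.1 115.1] [62. 59.] 1.8 hsv [111. 134. 162.]
[271. 163.] 571 z 29 ctr [629.7 202.4] [60. 59.] 88.2 hsv [ 39.  15. 181.]
[233. 165.] 577 z 29 ctr [627.1 297.3] [62. 60.] 4.0 hsv [  2. 148. 164.]
[206. 178.] 218 z 53 ctr [593.3 362.6] [48. 41.] 44.1 hsv [150.  32.  63.]
[179. 193.] 230 z 54 ctr [557.3 428.8] [47. 44.] 68.8 hsv [14. 96. 85.]
[375. 197.] 150 z 51 ctr [532.9 -49.5] [107.  18.] 80.1 hsv [98. 14. 57.]
[236. 248.] 749 z 31 ctr [420.8 290. ] [118.  38.] 3.8 hsv [40. 11. 71.]
[324. 245.] 716 z 33 ctr [421.3  76.1] [108.  40.] 4.5 hsv [ 54.   7. 186.]
[373. 239.] 254 z 36 ctr [431.3 -35.1] [60. 60.] 42.9 hsv [ 64.  15. 127.]
[280. 238.] 336 z 43 ctr [439.2 183. ] [48. 45.] 88.6 hsv [ 45.   9. 128.]
[133. 258.] 452 z 21 ctr [391.5 548.4] [ 25. 137.] 82.3 hsv [137.  114.  116.5]
[193. 243.] 357 z 42 ctr [432.4 393.6] [54. 46.] 88.7 hsv [  3.   91.5 172. ]
[271. 307.] 770 z 33 ctr [278.4 208.5] [108.  41.] 52.6 hsv [ 65. 106. 145.]
top 40.5 [473 170] [482 182] [ 575. -293.   40.]
top 71.5 [474 147] [481 163] [ 627. -299.   40.]
side 369.0 [320 311] [360 324] [ 608. -307.   40.]
move [-0.2576 -0.5761  0.066 ] turn -0.068 at [ 638.9 -302.4  184.7] rot [-3.14e+00  2.00e-03 -6.80e-02] j [-0.49  0.68  1.01  0.    1.45  1.15]
```

The tester is in the drawer: side view shows it at (320–360, 311–324), and the world estimate agrees. Nothing on the bench has moved. Next, the orange case.

{"api": "move_arm", "payload": {"moves": [[-0.02, -0.04, 0, 0], [-0.04, -0.09, 0, -0.02], [-0.062, -0.14, 0, -0.04], [-0.084, -0.19, 0, -0.06], [-0.106, -0.24, 0, -0.08], [-0.128, -0.29, 0, -0.1], [-0.15, -0.338, 0, -0.12], [-0.172, -0.386, 0, -0.143], [-0.194, -0.434, 0, -0.143], [-0.216, -0.482, 0, -0.143], [-0.238, -0.53, 0.03, -0.143], [-0.2576, -0.576, 0.065, -0.143]], "jaw": 0.06}}

```text
clock: 21.3
eef_pos: [436.0, 248.9, 145.9]
eef_rot: [-3.141, -0.001, 0.075]
wrist_force: [1.2, -0.2, -0.5]
finger_gap: 60.0
finger_force: 0.0
```

{"api": "move_arm", "payload": {"moves": [[0, 0, 0, 0], [0, 0, 0, 0], [0, 0, 0, 0]]}}

```text
clock: 21.6
eef_pos: [437.5, 246.2, 146.3]
eef_rot: [3.141, -0.0, 0.074]
wrist_force: [-0.3, -0.4, -0.5]
finger_gap: 60.2
finger_force: 0.0
```

```bash
python3 - <<'E'
from h import *
go(421,290,4.5,0.075)
c=viewer.camera("top")
# lid centres of the tubs
g=cv2.cvtColor(c["frame"],cv2.COLOR_BGR2GRAY)
print("red",at(c,150+130/3,135+325/3,40),"amber",at(c,150+391/3,135+311/3,42))
E
```

```text
move [-0.0132 -0.0449  0.1418] turn -0.001 at [437.5 246.2 146.3] rot [ 3.141 -0.     0.074] j [ 0.44  0.25  1.73 -0.    1.16  1.94]
red [432.80207605 393.13383443  40.        ] amber [438.78355822 182.2478548   42.        ]
```

{"api": "move_arm", "payload": {"moves": [[-0.013, -0.045, 0, 0], [-0.013, -0.045, 0, 0], [-0.013, -0.045, 0, 0], [-0.013, -0.045, 0.03, 0], [-0.013, -0.045, 0.07, 0], [-0.013, -0.045, 0.1, 0], [-0.013, -0.045, 0.125, 0], [-0.013, -0.045, 0.136, 0], [-0.013, -0.045, 0.141, 0], [-0.013, -0.045, 0.141, 0], [-0.013, -0.045, 0.141, 0]]}}

```text
clock: 22.75
eef_pos: [421.4, 291.0, 6.3]
eef_rot: [-3.141, -0.002, 0.075]
wrist_force: [0.4, -0.3, -0.3]
finger_gap: 60.3
finger_force: 0.0
```

{"api": "move_arm", "payload": {"moves": [[0, 0, 0, 0], [0, 0, 0, 0], [0, 0, 0, 0], [0, 0, 0, 0], [0, 0, 0, 0], [0, 0, 0, 0], [0, 0, 0, 0], [0, 0, 0, 0]], "jaw": 0.025, "squeeze": 30}}

```text
clock: 23.55
eef_pos: [420.8, 291.0, 5.5]
eef_rot: [-3.141, -0.0, 0.075]
wrist_force: [-1.7, 0.2, 6.0]
finger_gap: 35.3
finger_force: 30.0
```

{"api": "move_arm", "payload": {"moves": [[0, 0, -0.02, 0], [0, 0, -0.05, 0], [0, 0, -0.09, 0], [0, 0, -0.13, 0], [0, 0, -0.15, 0], [0, 0, -0.15, 0], [0, 0, -0.15, 0]]}}

```text
clock: 24.25
eef_pos: [420.3, 290.7, 154.2]
eef_rot: [3.141, 0.001, 0.075]
wrist_force: [0.1, 0.6, -1.6]
finger_gap: 35.8
finger_force: 30.0
```

```bash
python3 - <<'E'
from h import *
print(dr(140,-40)); go(*dr(140,-40),150,TH)
s=viewer.camera("side")
cv2.imwrite("pics/e.png",s["frame"])
h=cv2.cvtColor(s["frame"],cv2.COLOR_BGR2HSV); m=cv2.inRange(h,np.array((5,170,90)),np.array((14,255,255)))
cs=[x for x in cv2.findContours(m,cv2.RETR_EXTERNAL,cv2.CHAIN_APPROX_NONE)[0] if cv2.contourArea(x)>20]
W=zimg(s)
for x in cs: print(cv2.contourArea(x),x[:,0].min(0),x[:,0].max(0))
print("expect case ends",pix(s,[361,286,140]),pix(s,[481,294,140]))
E
```

```text
[ 619.95854043 -233.42022058]
move [0.1599 0.5376 0.0043] turn 0.143 at [420.3 290.7 154.2] rot [3.141e+00 1.000e-03 7.500e-02] j [ 0.53  0.26  1.69 -0.    1.19  2.03]
expect case ends [228.18754163 170.93577024] [265.59959109 167.89450835]
```

The orange case is held. On to the drawer.

{"api": "move_arm", "payload": {"moves": [[0.013, 0.045, 0, 0.01], [0.026, 0.09, 0, 0.03], [0.04, 0.135, 0, 0.05], [0.053, 0.18, 0, 0.07], [0.067, 0.225, 0, 0.09], [0.08, 0.27, 0, 0.11], [0.094, 0.315, 0, 0.13], [0.107, 0.36, 0, 0.143], [0.12, 0.405, 0, 0.143], [0.134, 0.45, 0, 0.143], [0.147, 0.495, 0, 0.143], [0.16, 0.538, 0, 0.143]]}}

```text
clock: 25.5
eef_pos: [620.2, -235.5, 152.8]
eef_rot: [-3.14, 0.003, -0.068]
wrist_force: [0.5, 0.5, -0.8]
finger_gap: 35.6
finger_force: 30.0
```

{"api": "move_arm", "payload": {"moves": [[0, 0, 0, 0], [0, 0, 0, 0], [0, 0, 0, 0]]}}

```text
clock: 25.8
eef_pos: [620.0, -232.6, 154.0]
eef_rot: [-3.141, 0.002, -0.067]
wrist_force: [-0.5, 0.5, -1.2]
finger_gap: 35.6
finger_force: 30.0
```

```bash
python3 - <<'E'
from h import *
go(*dr(140,-40),30,TH)
E
```

```text
move [0.0002 0.001  0.124 ] turn 0.001 at [ 620.  -232.6  154. ] rot [-3.141e+00  2.000e-03 -6.700e-02] j [-0.41  0.59  1.22  0.    1.33  1.22]
```

{"api": "move_arm", "payload": {"moves": [[0, 0.001, 0.03, 0], [0, 0.001, 0.07, 0], [0, 0.001, 0.1, 0], [0, 0.001, 0.115, 0], [0, 0.001, 0.12, 0], [0, 0.001, 0.124, 0], [0, 0.001, 0.124, 0], [0, 0.001, 0.124, 0], [0, 0.001, 0.124, 0]]}}

```text
clock: 26.7
eef_pos: [620.8, -234.8, 32.2]
eef_rot: [3.141, -0.001, -0.068]
wrist_force: [0.5, -0.2, -1.0]
finger_gap: 35.5
finger_force: 30.0
```

{"api": "move_arm", "payload": {"moves": [[0, 0, 0.001, 0], [0, 0, 0.001, 0], [0, 0, 0.001, 0], [0, 0, 0.001, 0], [0, 0, 0.001, 0], [0, 0, 0.001, 0]], "jaw": 0.048}}

```text
clock: 27.3
eef_pos: [620.4, -234.7, 30.2]
eef_rot: [3.142, -0.0, -0.068]
wrist_force: [0.4, 0.4, 0.1]
finger_gap: 48.5
finger_force: 0.0
```

{"api": "move_arm", "payload": {"moves": [[0, 0, -0.02, 0], [0, 0, -0.05, 0], [0, 0, -0.08, 0], [0, 0, -0.12, 0], [0, 0, -0.15, 0], [0, 0, -0.15, 0], [0, 0, -0.15, 0]]}}

```text
clock: 28.0
eef_pos: [620.4, -234.6, 180.2]
eef_rot: [3.141, -0.0, -0.068]
wrist_force: [-0.1, -1.0, -1.7]
finger_gap: 47.9
finger_force: 0.0
```

```bash
python3 - <<'E'
from scan import *
scan(); go(421.2,76.5,130,0.08)
E
```

```text
[126. 173.] 731 z 57 ctr [607.9 556. ] [168.  30.] 1.5 hsv [40.5 17.  69. ]
[306. 160.] 580 z 29 ctr [633.8 115.1] [62. 59.] 1.8 hsv [111. 133. 161.]
[271. 162.] 568 z 29 ctr [629.8 202.4] [60. 59.] 88.2 hsv [ 39.  15. 179.]
[233. 165.] 584 z 29 ctr [627.  297.1] [63. 61.] 3.7 hsv [  2. 147. 162.]
[206. 177.] 214 z 54 ctr [593.7 363. ] [46. 41.] 44.4 hsv [150.  29.  63.]
[179. 193.] 230 z 53 ctr [557.4 429.2] [47. 44.] 68.8 hsv [14. 94. 84.]
[324. 245.] 715 z 33 ctr [421.3  76.1] [108.  40.] 4.5 hsv [ 60.   7. 188.]
[373. 239.] 257 z 36 ctr [431.3 -35.1] [60. 60.] 42.9 hsv [ 69.  16. 111.]
[280. 238.] 336 z 43 ctr [439.2 183. ] [48. 45.] 88.6 hsv [ 45.    9.  132.5]
[133. 258.] 450 z 21 ctr [391.5 548.8] [ 24. 137.] 82.3 hsv [137.  113.  114.5]
[193. 243.] 357 z 42 ctr [432.4 393.5] [54. 46.] 88.7 hsv [  3. 107. 170.]
[271. 307.] 771 z 33 ctr [278.4 208.5] [108.  41.] 53.1 hsv [ 64.  97. 143.]
move [-0.2195 -0.2967  0.0495] turn -0.148 at [ 620.  -234.5  179.1] rot [-3.141e+00  1.000e-03 -6.800e-02] j [-0.42  0.58  1.19  0.    1.38  1.22]
```

{"api": "move_arm", "payload": {"moves": [[-0.025, -0.033, 0, -0.02], [-0.05, -0.067, 0, -0.05], [-0.075, -0.1, 0, -0.08], [-0.1, -0.135, 0, -0.11], [-0.125, -0.17, 0, -0.148], [-0.15, -0.203, 0, -0.148], [-0.175, -0.237, 0, -0.148], [-0.2, -0.27, 0.01, -0.148], [-0.2195, -0.2967, 0.03, -0.148], [-0.2195, -0.2967, 0.0495, -0.148], [-0.2195, -0.2967, 0.0495, -0.148], [-0.2195, -0.2967, 0.0495, -0.148]], "jaw": 0.062}}

```text
clock: 29.25
eef_pos: [421.5, 76.1, 130.5]
eef_rot: [3.142, 0.002, 0.08]
wrist_force: [0.0, -0.5, -0.2]
finger_gap: 62.1
finger_force: 0.0
```

```bash
python3 - <<'E'
from h import *
go(421.2,76.3,5,0.08)
E
```

```text
move [-1.000e-04 -2.000e-04  1.255e-01] turn -0.0 at [421.5  76.1 130.5] rot [3.142e+00 2.000e-03 8.000e-02] j [ 0.09  0.11  1.93 -0.    1.1   1.58]
```

{"api": "move_arm", "payload": {"moves": [[0, 0, 0.03, 0], [0, 0, 0.07, 0], [0, 0, 0.1, 0], [0, 0, 0.115, 0], [0, 0, 0.12, 0], [0, 0, 0.1255, 0], [0, 0, 0.1255, 0], [0, 0, 0.1255, 0]]}}

```text
clock: 30.05
eef_pos: [422.2, 76.3, 6.0]
eef_rot: [-3.142, -0.001, 0.08]
wrist_force: [0.3, -0.3, 0.2]
finger_gap: 62.2
finger_force: 0.0
```

{"api": "move_arm", "payload": {"moves": [[0, 0, 0, 0], [0, 0, 0, 0], [0, 0, 0, 0], [0, 0, 0, 0], [0, 0, 0, 0], [0, 0, 0, 0], [0, 0, 0, 0], [0, 0, 0, 0]], "jaw": 0.025}}

```text
clock: 30.85
eef_pos: [421.7, 76.3, 5.4]
eef_rot: [3.141, -0.0, 0.08]
wrist_force: [-1.3, -1.3, 6.2]
finger_gap: 38.0
finger_force: 30.0
```

{"api": "move_arm", "payload": {"moves": [[0, 0, -0.02, 0], [0, 0, -0.05, 0], [0, 0, -0.09, 0], [0, 0, -0.13, 0], [0, 0, -0.15, 0], [0, 0, -0.15, 0], [0, 0, -0.15, 0]]}}

```text
clock: 31.55
eef_pos: [421.2, 76.3, 154.3]
eef_rot: [-3.142, 0.001, 0.08]
wrist_force: [-0.4, 0.9, -2.0]
finger_gap: 37.7
finger_force: 30.0
```

```bash
python3 - <<'E'
from h import *
go(*dr(140,35),150,TH)
E
```

```text
move [0.1845 0.2504 0.0042] turn 0.148 at [421.2  76.3 154.3] rot [-3.142e+00  1.000e-03  8.000e-02] j [0.09 0.08 1.91 0.   1.15 1.58]
```

{"api": "move_arm", "payload": {"moves": [[0.023, 0.031, 0, 0.02], [0.046, 0.062, 0, 0.05], [0.07, 0.094, 0, 0.08], [0.093, 0.125, 0, 0.11], [0.116, 0.156, 0, 0.148], [0.14, 0.188, 0, 0.148], [0.163, 0.22, 0, 0.148], [0.1845, 0.2504, 0, 0.148], [0.1845, 0.2504, 0, 0.148], [0.1845, 0.2504, 0, 0.148], [0.1845, 0.2504, 0, 0.148]]}}

```text
clock: 32.65
eef_pos: [624.7, -157.7, 153.9]
eef_rot: [-3.141, 0.002, -0.068]
wrist_force: [0.1, 0.1, -1.7]
finger_gap: 37.9
finger_force: 30.0
```

```bash
python3 - <<'E'
from h import *
go(*dr(140,35),29,TH)
E
```

```text
move [0.0007 0.001  0.1249] turn 0.0 at [ 624.7 -157.7  153.9] rot [-3.141e+00  2.000e-03 -6.800e-02] j [-0.3   0.55  1.28  0.    1.31  1.33]
```

{"api": "move_arm", "payload": {"moves": [[0, 0.001, 0.03, 0], [0, 0.001, 0.07, 0], [0, 0.001, 0.1, 0], [0, 0.001, 0.115, 0], [0, 0.001, 0.12, 0], [0, 0.001, 0.125, 0], [0, 0.001, 0.125, 0], [0, 0.001, 0.125, 0], [0, 0.001, 0.125, 0]]}}

```text
clock: 33.55
eef_pos: [625.9, -159.7, 31.2]
eef_rot: [3.141, -0.001, -0.068]
wrist_force: [-0.5, 0.1, -1.3]
finger_gap: 38.1
finger_force: 30.0
```

{"api": "move_arm", "payload": {"moves": [[0, 0, 0, 0], [0, 0, 0, 0], [0, 0, 0, 0], [0, 0, 0, 0], [0, 0, 0, 0], [0, 0, 0, 0]], "jaw": 0.05}}

```text
clock: 34.15
eef_pos: [625.4, -159.6, 30.2]
eef_rot: [3.142, -0.0, -0.068]
wrist_force: [0.3, -0.1, 0.3]
finger_gap: 50.1
finger_force: 0.0
```

{"api": "move_arm", "payload": {"moves": [[0, 0, -0.02, 0], [0, 0, -0.05, 0], [0, 0, -0.08, 0], [0, 0, -0.12, 0], [0, 0, -0.15, 0], [0, 0, -0.15, 0], [0, 0, -0.15, 0]]}}

```text
clock: 34.85
eef_pos: [625.4, -159.6, 180.2]
eef_rot: [3.141, -0.0, -0.068]
wrist_force: [-0.6, 1.0, -0.6]
finger_gap: 50.4
finger_force: 0.0
```

```bash
python3 - <<'E'
from scan import *
scan("pics/t2.png"); go(439,182.7,150,0.0)
E
```

```text
[126. 173.] 738 z 57 ctr [607.8 555.8] [167.  30.] 1.5 hsv [42. 17. 73.]
[306. 160.] 580 z 29 ctr [633.9 115.1] [62. 59.] 1.8 hsv [111. 132. 171.]
[271. 163.] 578 z 29 ctr [628.5 202.5] [60. 61.] 88.1 hsv [ 39.  15. 191.]
[233. 165.] 583 z 29 ctr [626.9 297.1] [62. 61.] 4.0 hsv [  2. 147. 173.]
[206. 177.] 215 z 53 ctr [593.9 363.2] [46. 41.] 44.4 hsv [150.  30.  68.]
[179. 193.] 228 z 53 ctr [557.3 429. ] [47. 44.] 68.8 hsv [14. 97. 90.]
[373. 239.] 256 z 36 ctr [431.3 -35.1] [60. 60.] 42.9 hsv [ 70.  16. 113.]
[280. 238.] 335 z 43 ctr [439.2 183. ] [48. 45.] 88.6 hsv [ 45.   9. 137.]
[133. 258.] 450 z 21 ctr [391.5 548.5] [ 25. 137.] 82.3 hsv [137.  113.5 121. ]
[193. 243.] 355 z 41 ctr [432.5 394.8] [52. 46.] 88.7 hsv [  3.  95. 182.]
[271. 307.] 766 z 33 ctr [278.4 208.6] [108.  41.] 53.0 hsv [ 64.  92. 147.]
move [-0.2088 -0.3287  0.0295] turn -0.068 at [ 625.  -159.4  179.1] rot [-3.141e+00  1.000e-03 -6.800e-02] j [-0.31  0.53  1.25 -0.    1.35  1.33]
```

{"api": "move_arm", "payload": {"moves": [[-0.022, -0.035, 0, -0.02], [-0.045, -0.07, 0, -0.04], [-0.067, -0.105, 0, -0.068], [-0.09, -0.14, 0, -0.068], [-0.112, -0.176, 0, -0.068], [-0.134, -0.21, 0, -0.068], [-0.156, -0.246, 0, -0.068], [-0.178, -0.28, 0, -0.068], [-0.2, -0.315, 0.015, -0.068], [-0.2088, -0.3287, 0.0295, -0.068], [-0.2088, -0.3287, 0.0295, -0.068], [-0.2088, -0.3287, 0.0295, -0.068]], "jaw": 0.076}}

```text
clock: 36.1
eef_pos: [439.4, 182.3, 150.2]
eef_rot: [3.141, 0.001, 0.0]
wrist_force: [0.1, 0.4, -0.1]
finger_gap: 75.8
finger_force: 0.0
```

```bash
python3 - <<'E'
from h import *
go(439,182.7,10,0.0)
E
```

```text
move [-0.0002 -0.0005  0.1402] turn 0.0 at [439.4 182.3 150.2] rot [3.141e+00 1.000e-03 0.000e+00] j [ 0.32  0.19  1.79 -0.    1.16  1.89]
```

{"api": "move_arm", "payload": {"moves": [[0, 0, 0.03, 0], [0, 0, 0.07, 0], [0, 0, 0.11, 0], [0, 0, 0.13, 0], [0, 0, 0.136, 0], [0, 0, 0.14, 0], [0, 0, 0.14, 0], [0, 0, 0.14, 0]]}}

```text
clock: 36.9
eef_pos: [440.2, 182.6, 11.8]
eef_rot: [-3.141, -0.002, -0.0]
wrist_force: [-0.2, -0.6, -1.1]
finger_gap: 75.9
finger_force: 0.0
```

{"api": "move_arm", "payload": {"moves": [[0, 0, 0, 0], [0, 0, 0, 0], [0, 0, 0, 0], [0, 0, 0, 0], [0, 0, 0, 0], [0, 0, 0, 0], [0, 0, 0, 0], [0, 0, 0, 0]], "jaw": 0.035}}

```text
clock: 37.7
eef_pos: [439.6, 182.6, 10.9]
eef_rot: [3.142, -0.0, -0.0]
wrist_force: [-1.6, -0.6, 5.4]
finger_gap: 49.6
finger_force: 30.0
```

{"api": "move_arm", "payload": {"moves": [[0, 0, -0.02, 0], [0, 0, -0.05, 0], [0, 0, -0.09, 0], [0, 0, -0.13, 0], [0, 0, -0.15, 0], [0, 0, -0.15, 0], [0, 0, -0.15, 0]]}}

```text
clock: 38.4
eef_pos: [439.1, 182.5, 159.7]
eef_rot: [3.141, 0.001, -0.0]
wrist_force: [0.0, 0.4, -1.8]
finger_gap: 49.4
finger_force: 30.0
```

```bash
python3 - <<'E'
from h import *
go(*dr(175,112),150,TH)
E
```

```text
move [0.2261 0.2666 0.0096] turn 0.068 at [439.1 182.5 159.7] rot [ 3.141e+00  1.000e-03 -0.000e+00] j [0.32 0.18 1.78 0.   1.18 1.89]
```

{"api": "move_arm", "payload": {"moves": [[0.025, 0.03, 0, 0.02], [0.053, 0.063, 0, 0.04], [0.081, 0.096, 0, 0.068], [0.109, 0.129, 0, 0.068], [0.137, 0.162, 0, 0.068], [0.165, 0.195, 0, 0.068], [0.193, 0.228, 0, 0.068], [0.226, 0.2666, 0, 0.068], [0.226, 0.2666, 0, 0.068], [0.226, 0.2666, 0, 0.068], [0.226, 0.2666, 0, 0.068]]}}

```text
clock: 39.5
eef_pos: [664.7, -83.2, 159.3]
eef_rot: [-3.141, 0.002, -0.068]
wrist_force: [-0.5, 0.9, -1.9]
finger_gap: 49.6
finger_force: 30.0
```

```bash
python3 - <<'E'
from h import *
go(*dr(175,112),34.5,TH)
E
```

```text
move [0.0008 0.001  0.1247] turn 0.0 at [664.7 -83.2 159.3] rot [-3.141e+00  2.000e-03 -6.800e-02] j [-0.18  0.61  1.19  0.    1.35  1.46]
```

{"api": "move_arm", "payload": {"moves": [[0, 0.001, 0.03, 0], [0, 0.001, 0.07, 0], [0, 0.001, 0.1, 0], [0, 0.001, 0.115, 0], [0, 0.001, 0.12, 0], [0, 0.001, 0.125, 0], [0, 0.001, 0.125, 0], [0, 0.001, 0.125, 0], [0, 0.001, 0.125, 0]]}}

```text
clock: 40.4
eef_pos: [665.8, -85.1, 36.7]
eef_rot: [3.141, -0.001, -0.068]
wrist_force: [0.1, 0.4, -1.7]
finger_gap: 49.5
finger_force: 30.0
```

{"api": "move_arm", "payload": {"moves": [[0, 0, 0, 0], [0, 0, 0, 0], [0, 0, 0, 0], [0, 0, 0, 0], [0, 0, 0, 0], [0, 0, 0, 0]], "jaw": 0.062}}

```text
clock: 41.0
eef_pos: [665.4, -85.1, 35.7]
eef_rot: [3.142, 0.0, -0.068]
wrist_force: [-0.3, -0.7, 0.4]
finger_gap: 62.1
finger_force: 0.0
```

{"api": "move_arm", "payload": {"moves": [[0, 0, -0.02, 0], [0, 0, -0.05, 0], [0, 0, -0.08, 0], [0, 0, -0.12, 0], [0, 0, -0.15, 0], [0, 0, -0.15, 0], [0, 0, -0.15, 0]]}}

```text
clock: 41.7
eef_pos: [665.3, -85.0, 185.7]
eef_rot: [3.142, -0.0, -0.068]
wrist_force: [0.6, 0.5, 0.1]
finger_gap: 61.7
finger_force: 0.0
```

```bash
python3 - <<'E'
from scan import *
scan(); go(432.8,393.2,150,0.0)
E
```

```text
[126. 172.] 740 z 57 ctr [608.  555.5] [167.  30.] 1.7 hsv [40. 17. 79.]
[306. 160.] 582 z 29 ctr [633.8 115.1] [62. 59.] 1.8 hsv [111. 132. 182.]
[271. 163.] 571 z 29 ctr [629.7 202.4] [60. 59.] 88.2 hsv [ 39.  15. 204.]
[233. 165.] 581 z 29 ctr [627.3 297.2] [62. 61.] 4.1 hsv [  2. 145. 184.]
[206. 177.] 215 z 54 ctr [593.6 362.9] [46. 41.] 44.4 hsv [150.  31.  73.]
[179. 193.] 231 z 54 ctr [557.3 428.9] [47. 44.] 68.8 hsv [14. 96. 97.]
[373. 239.] 253 z 36 ctr [431.3 -35.1] [60. 60.] 42.9 hsv [ 71.  18. 114.]
[133. 258.] 446 z 21 ctr [391.5 548.5] [ 25. 137.] 82.3 hsv [137. 113. 131.]
[193. 243.] 361 z 41 ctr [432.4 393.6] [54. 46.] 88.7 hsv [  3.  91. 194.]
[267. 303.] 553 z 33 ctr [279.5 209.9] [105.  41.] 52.6 hsv [ 62.  81. 129.]
move [-0.2642 -0.4612  0.035 ] turn -0.068 at [665.  -85.  184.5] rot [-3.141e+00  2.000e-03 -6.800e-02] j [-0.18  0.59  1.16 -0.    1.4   1.46]
```

{"api": "move_arm", "payload": {"moves": [[-0.02, -0.035, 0, -0.02], [-0.043, -0.075, 0, -0.04], [-0.066, -0.115, 0, -0.068], [-0.089, -0.155, 0, -0.068], [-0.112, -0.195, 0, -0.068], [-0.135, -0.235, 0, -0.068], [-0.158, -0.275, 0, -0.068], [-0.181, -0.315, 0, -0.068], [-0.204, -0.355, 0, -0.068], [-0.227, -0.395, 0, -0.068], [-0.25, -0.435, 0, -0.068], [-0.2642, -0.4612, 0.02, -0.068]], "jaw": 0.076}}

```text
clock: 42.95
eef_pos: [431.9, 395.8, 166.1]
eef_rot: [-3.14, -0.001, 0.001]
wrist_force: [1.4, 0.1, 0.1]
finger_gap: 76.1
finger_force: 0.0
```

{"api": "move_arm", "payload": {"moves": [[0, 0, 0.015, 0], [0, 0, 0.015, 0], [0, 0, 0.015, 0]]}}

```text
clock: 43.25
eef_pos: [433.1, 392.6, 150.1]
eef_rot: [3.141, 0.001, -0.0]
wrist_force: [0.7, 0.2, -0.1]
finger_gap: 75.9
finger_force: 0.0
```

```bash
python3 - <<'E'
from h import *
go(432.8,393.2,10,0.0)
E
```

```text
move [-0.0002 -0.0007  0.1401] turn -0.0 at [433.1 392.6 150.1] rot [ 3.141e+00  1.000e-03 -0.000e+00] j [ 0.67  0.43  1.48 -0.    1.23  2.25]
```

{"api": "move_arm", "payload": {"moves": [[0, 0, 0.03, 0], [0, 0, 0.07, 0], [0, 0, 0.11, 0], [0, 0, 0.13, 0], [0, 0, 0.136, 0], [0, 0, 0.14, 0], [0, 0, 0.14, 0], [0, 0, 0.14, 0]]}}

```text
clock: 44.05
eef_pos: [433.9, 393.4, 12.1]
eef_rot: [-3.14, -0.002, -0.0]
wrist_force: [0.6, 0.1, 0.3]
finger_gap: 75.8
finger_force: 0.0
```

{"api": "move_arm", "payload": {"moves": [[0, 0, 0, 0], [0, 0, 0, 0], [0, 0, 0, 0], [0, 0, 0, 0], [0, 0, 0, 0], [0, 0, 0, 0], [0, 0, 0, 0], [0, 0, 0, 0]], "jaw": 0.035}}

```text
clock: 44.85
eef_pos: [433.3, 393.3, 11.0]
eef_rot: [-3.141, -0.0, -0.0]
wrist_force: [-1.4, 1.2, 5.5]
finger_gap: 49.5
finger_force: 30.0
```

{"api": "move_arm", "payload": {"moves": [[0, 0, -0.02, 0], [0, 0, -0.05, 0], [0, 0, -0.09, 0], [0, 0, -0.13, 0], [0, 0, -0.15, 0], [0, 0, -0.15, 0], [0, 0, -0.15, 0]]}}

```text
clock: 45.55
eef_pos: [432.8, 392.7, 159.2]
eef_rot: [3.14, 0.001, -0.0]
wrist_force: [-0.1, 0.7, -2.0]
finger_gap: 49.5
finger_force: 30.0
```

```bash
python3 - <<'E'
from h import *
go(*dr(98,112),150,TH)
E
```

```text
move [0.1557 0.4715 0.0096] turn 0.068 at [432.8 392.7 159.2] rot [ 3.14e+00  1.00e-03 -0.00e+00] j [ 0.67  0.42  1.47 -0.    1.25  2.25]
```

{"api": "move_arm", "payload": {"moves": [[0.013, 0.038, 0, 0.02], [0.026, 0.08, 0, 0.04], [0.04, 0.122, 0, 0.068], [0.054, 0.165, 0, 0.068], [0.068, 0.207, 0, 0.068], [0.082, 0.25, 0, 0.068], [0.097, 0.293, 0, 0.068], [0.111, 0.336, 0, 0.068], [0.125, 0.38, 0, 0.068], [0.14, 0.424, 0, 0.068], [0.1557, 0.4715, 0, 0.068], [0.1557, 0.4715, 0, 0.068]]}}

```text
clock: 46.75
eef_pos: [588.7, -83.4, 157.7]
eef_rot: [3.141, 0.004, -0.073]
wrist_force: [-0.1, -0.1, -2.1]
finger_gap: 49.5
finger_force: 30.0
```

{"api": "move_arm", "payload": {"moves": [[0, 0, 0, 0], [0, 0, 0, 0], [0, 0, 0, 0]]}}

```text
clock: 47.05
eef_pos: [588.5, -77.3, 160.2]
eef_rot: [-3.141, 0.001, -0.067]
wrist_force: [1.0, 0.4, -1.7]
finger_gap: 49.4
finger_force: 30.0
```

```bash
python3 - <<'E'
from h import *
go(*dr(98,112),34.5,TH)
E
```

```text
move [1.000e-04 1.700e-03 1.257e-01] turn 0.001 at [588.5 -77.3 160.2] rot [-3.141e+00  1.000e-03 -6.700e-02] j [-0.19  0.44  1.44  0.    1.26  1.45]
```

{"api": "move_arm", "payload": {"moves": [[0, 0.001, 0.03, 0], [0, 0.001, 0.07, 0], [0, 0.001, 0.1, 0], [0, 0.001, 0.115, 0], [0, 0.001, 0.12, 0], [0, 0.001, 0.125, 0], [0, 0.001, 0.125, 0], [0, 0.001, 0.125, 0], [0, 0.001, 0.125, 0]]}}

```text
clock: 47.95
eef_pos: [589.2, -79.5, 36.7]
eef_rot: [3.141, -0.001, -0.068]
wrist_force: [0.5, -0.2, -1.9]
finger_gap: 48.9
finger_force: 30.0
```

{"api": "move_arm", "payload": {"moves": [[0, 0, 0, 0], [0, 0, 0, 0], [0, 0, 0, 0], [0, 0, 0, 0], [0, 0, 0, 0], [0, 0, 0, 0]], "jaw": 0.062}}

```text
clock: 48.55
eef_pos: [588.7, -79.4, 35.7]
eef_rot: [3.142, 0.0, -0.068]
wrist_force: [-0.9, -0.5, -0.5]
finger_gap: 62.3
finger_force: 0.0
```

{"api": "move_arm", "payload": {"moves": [[0, 0, -0.02, 0], [0, 0, -0.05, 0], [0, 0, -0.08, 0], [0, 0, -0.12, 0], [0, 0, -0.15, 0], [-0.1, 0, -0.15, 0], [-0.2, 0, -0.15, 0], [-0.2, 0, -0.15, 0], [-0.2, 0, -0.15, 0]], "jaw": 0.062}}

```text
clock: 49.45
eef_pos: [387.2, -65.5, 185.4]
eef_rot: [3.142, -0.0, -0.068]
wrist_force: [-0.7, -0.3, 0.9]
finger_gap: 62.2
finger_force: 0.0
```

```bash
python3 - <<'E'
from h import *
c=viewer.camera("top"); s=viewer.camera("side")
a=cv2.resize(c["frame"][90:235,340:530],(480,366),interpolation=cv2.INTER_CUBIC)
b=cv2.resize(s["frame"][200:360,270:410],(320,366),interpolation=cv2.INTER_CUBIC)
cv2.imwrite("pics/f.png",np.hstack([a,b])); go(430,-160,150,TH)
E
```

```text
move [0.0516 0.0916 0.0355] turn -0.001 at [384.9 -65.1 185.6] rot [-3.142e+00  1.000e-03 -6.900e-02] j [-0.26 -0.04  1.96 -0.    1.23  1.38]
```

View pics/f.png

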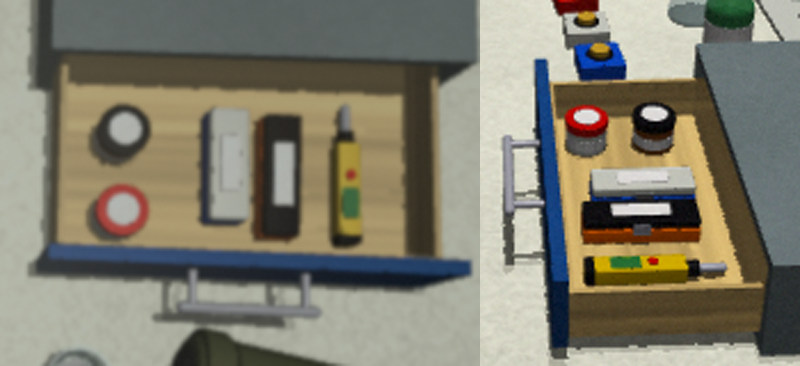

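The picture shows all five items lying in the drawer: tubs at (122,210) and (124,130), cases at (228,165) and (278,175), tester at (345,175), lids up. The handle bar is free at (250,308). Now I'll shut the fingers and push the handle.

```bash
python3 - <<'E'
from h import *
go(*dr(-40,0),150,TH)
E
```

```text
move [0.0661 0.1119 0.0355] turn -0.001 at [384.9 -65.1 185.6] rot [-3.142e+00  1.000e-03 -6.900e-02] j [-0.26 -0.04  1.96 -0.    1.23  1.38]
```

{"api": "move_arm", "payload": {"moves": [[0.02, 0.04, 0, 0], [0.04, 0.08, 0.01, 0], [0.066, 0.112, 0.035, 0], [0.066, 0.112, 0.035, 0], [0.066, 0.112, 0.06, 0], [0.066, 0.112, 0.09, 0], [0.066, 0.112, 0.11, 0], [0.066, 0.112, 0.124, 0], [0.066, 0.112, 0.124, 0], [0.066, 0.112, 0.124, 0]], "jaw": 0.0}}

```text
clock: 50.55
eef_pos: [447.9, -181.9, 62.5]
eef_rot: [3.141, -0.001, -0.068]
wrist_force: [1.0, -0.0, -0.4]
finger_gap: 1.0
finger_force: 0.0
```

{"api": "move_arm", "payload": {"moves": [[0.01, 0, 0, 0], [0.02, 0, 0, 0], [0.03, 0, 0, 0], [0.04, 0, 0, 0], [0.05, 0, 0, 0], [0.06, 0, 0, 0], [0.07, 0, 0, 0], [0.08, 0, 0, 0], [0.09, 0, 0, 0], [0.1, 0, 0, 0], [0.11, 0, 0, 0], [0.12, 0, 0, 0]]}}

```text
clock: 51.75
eef_pos: [568.0, -190.3, 61.7]
eef_rot: [-3.142, 0.0, -0.068]
wrist_force: [-2.5, 0.1, 2.4]
finger_gap: 0.7
finger_force: 1.4
```

```bash
python3 - <<'E'
from h import *
s=viewer.camera("side"); c=viewer.camera("top")
for n,q in (("top",c),("side",s)):
    h=cv2.cvtColor(q["frame"],cv2.COLOR_BGR2HSV); m=cv2.inRange(h,np.array((105,150,30)),np.array((122,255,255)))
    cs=sorted(cv2.findContours(m,cv2.RETR_EXTERNAL,cv2.CHAIN_APPROX_NONE)[0],key=cv2.contourArea)[-4:]
    for x in cs: print(n,cv2.contourArea(x),x[:,0].min(0),x[:,0].max(0),x[:,0].mean(0).round(), at(q,*x[:,0].mean(0),99).round())
print(manip.read_state()["wrist_force"],manip.read_state()["eef_pos"])
E
```

```text
top 0.5 [442 150] [443 151] [442. 150.] [ 628. -195.   99.]
top 4.0 [435 150] [440 152] [438. 151.] [ 626. -184.   99.]
top 60.0 [149  77] [158  85] [154.  81.] [822. 475.  99.]
side 21.5 [356 281] [376 286] [365. 285.] [ 667. -274.   99.]
side 23.5 [360 163] [364 169] [362. 166.] [816. 359.  99.]
side 53.0 [248 217] [257 243] [255. 229.] [433. -11.  99.]
side 1035.5 [327 219] [354 349] [340. 285.] [ 614. -267.   99.]
[-1.22408837  0.24491782  0.29677785] [ 568.34060215 -190.26068082   61.56695504]
```

{"api": "move_arm", "payload": {"moves": [[0.01, 0, 0, 0], [0.02, 0, 0, 0], [0.03, 0, 0, 0], [0.04, 0, 0, 0], [0.05, 0, 0, 0], [0.06, 0, 0, 0], [0.068, 0, 0, 0], [0.072, 0, 0, 0], [0.076, 0, 0, 0], [0.078, 0, 0, 0], [0.078, 0, 0, 0]]}}

```text
clock: 52.95
eef_pos: [645.1, -195.6, 61.6]
eef_rot: [3.142, -0.0, -0.068]
wrist_force: [0.6, 0.1, 0.4]
finger_gap: 0.7
finger_force: 0.1
```

{"api": "move_arm", "payload": {"moves": [[0.002, 0, 0, 0], [0.004, 0, 0, 0], [0.006, 0, 0, 0], [0.008, 0, 0, 0]]}}

```text
clock: 53.35
eef_pos: [652.4, -196.1, 61.6]
eef_rot: [-3.141, 0.002, -0.068]
wrist_force: [-19.3, 2.1, 9.2]
finger_gap: 0.4
finger_force: 9.7
```

{"api": "move_arm", "payload": {"moves": [[0, 0, 0, 0], [0, 0, 0, 0], [0.001, 0, 0, 0], [0.001, 0, 0, 0], [0.001, 0, 0, 0]]}}

```text
clock: 53.85
eef_pos: [652.3, -196.0, 61.6]
eef_rot: [-3.141, 0.005, -0.068]
wrist_force: [-17.5, 2.1, 7.3]
finger_gap: 0.5
finger_force: 8.8
```

{"api": "move_arm", "payload": {"moves": [[-0.02, 0, 0, 0], [-0.06, 0, 0, 0], [-0.1, 0, -0.03, 0], [-0.15, 0, -0.08, 0], [-0.2, 0, -0.12, 0], [-0.25, 0, -0.15, 0], [-0.25, 0, -0.15, 0], [-0.25, 0, -0.15, 0]]}}

```text
clock: 54.65
eef_pos: [403.5, -179.6, 215.8]
eef_rot: [3.138, -0.007, -0.069]
wrist_force: [0.7, 0.4, -0.1]
finger_gap: 0.2
finger_force: 0.0
```

```bash
python3 - <<'E'
from scan import *
scan()
c=viewer.camera("top"); s=viewer.camera("side"); W=zimg(s); g=W[...,2]
h=cv2.cvtColor(s["frame"],cv2.COLOR_BGR2HSV); m=cv2.inRange(h,np.array((105,150,30)),np.array((122,255,255)))>0
m[:190]=0; m[:,:310]=0; P=W[m]; print("panel",np.round(np.percentile(P,[5,50,95],axis=0)))
a=cv2.resize(c["frame"][60:260,150:550],(480,240)); b=cv2.resize(s["frame"][130:350,190:520],(320,240))
cv2.imwrite("pics/g.png",np.hstack([a,b])); print(manip.read_state()["clock"])
E
```

```text
[126. 173.] 732 z 57 ctr [607.7 555.9] [168.  30.] 1.5 hsv [40. 18. 59.]
[306. 160.] 583 z 29 ctr [633.8 115.1] [62. 59.] 1.8 hsv [111. 133. 140.]
[271. 163.] 573 z 29 ctr [628.5 202.5] [60. 61.] 88.1 hsv [ 39.  16. 157.]
[233. 165.] 583 z 29 ctr [627.1 297.1] [62. 61.] 4.1 hsv [  2. 149. 142.]
[206. 177.] 215 z 53 ctr [593.2 362.6] [48. 41.] 44.1 hsv [150.  33.  54.]
[179. 193.] 232 z 54 ctr [557.2 428.6] [48. 44.] 68.8 hsv [14. 96. 73.]
[373. 239.] 253 z 36 ctr [431.3 -35.1] [60. 60.] 42.9 hsv [ 64.  15. 107.]
[133. 258.] 455 z 21 ctr [391.4 548.2] [ 26. 137.] 82.3 hsv [137. 116. 101.]
[271. 307.] 766 z 33 ctr [278.4 208.6] [108.  41.] 53.6 hsv [ 64. 103. 127.]
panel [[ 622. -387.   21.]
 [ 699. -243.   76.]
 [ 717.   96.  100.]]
54.8
```

View pics/g.png

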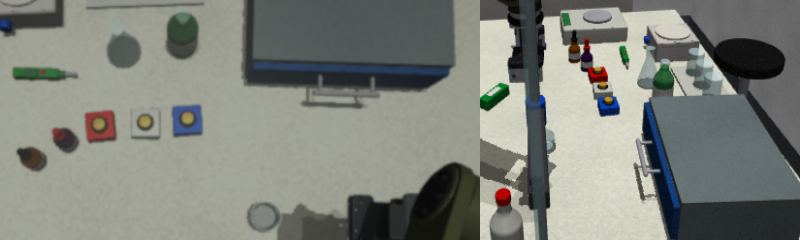

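The last picture shows the blue front flush against the cabinet with no wood visible. The dish and both droppers are upright, and the bench is clear of kit pieces. Handing in.

```bash
python3 -c "
from cell import manip
print(manip.sign_off())"
```

```text
the job is handed in; nothing more can be done
None
```

I pressed the yellow tester on the white, blue and red pads in that order, put it with both cases and both tubs (lids up) in the drawer, and pushed the drawer shut; the dish and both droppers are still standing, and the job is handed in.

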